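Load the warming drawer with chips, windows up

ROBOT

A 6-joint arm with a two-finger parallel gripper is mounted at the origin on the work surface. World frame = base frame: x ahead of the robot, y to its left, z up, the work surface at z = 0. Lengths are in m, angles in degrees, forces in N, time in s.
With the tool pointing down it reaches from about 0.4 to 0.825 m from the base axis. Payload 7 kg.
Tool frame: the origin (TCP) lies on the front face of the gripper's body, between the roots of the fingers; the fingertips stand 66 mm ahead of it and the grasp point (between the pads) lies 47 mm ahead of it; z points along the fingers, y is the line along which they close (so a half turn about z gives the same grasp; the last joint's range is limited). The gripper opens to 88 mm and grips with 3 to 60 N. Pads are 19 mm wide; open, the fingers measure 130 mm over their backs; the gripper's body (78 mm by 193 mm) begins 47 mm behind the grasp point.
Start: joints at [91.278, 20.546, 0.682, 0, -70.136, -16.507], TCP at [0.177, 0.651, 0.292] pointing down, gripper open.
Joint ranges: [-176.03, 176.03], [-82.01, 121.73], [-58.28, 71.71], [-173.87, 95.51], [-174.79, -0.11], [-173.66, 173.66]. Speed limits (degrees/s): [136.94, 136.94, 172.46, 180, 180, 180].

INTERFACE

Orientations are given as [roll, pitch, yaw] about the fixed x, y, z axes, in that order (R = Rz(yaw) Ry(pitch) Rx(roll)).
In Python, from plant import ctrl gives the robot as it stands.
- The arm moves only by the tool send_rows, never from a script. Its argument "deltas" is a list of rows, each a list of 2 entries, a list of its own where there are three numbers: the shift along the tool's x, y, z each as a share of 800 mm, from -1 to 1, then the turn about the tool's z as a share of 90 degrees, from -1 to 1. A call has exactly 5 rows; each row is the pose to reach, as a shift and turn from the pose commanded when the call began, along the tool's axes at that moment; what a row does not reach only later rows make up. A row lasts 1/12 s, in which the tool goes at most 41.7 mm and 7.16 degrees, less where a joint would pass 70% of its speed; a pose out of reach is approached as far as the arm can. A call with a number of a shift or a turn outside -1 to 1 is refused whole. A call with a gripper value outside its range is refused whole. "gripper" is the opening, from 0 (shut) to 1 (fully open), set as the call begins (left out, the last holds). The fingers move at their own pace and stop on an object; the grip force is fixed at half the most. Time passes only in rows, so rows that repeat a pose let the fingers close, or fill a call up. It gives the time, the measured TCP pose, the force, the opening and the grip force at its end, in the units of the state.
- ctrl.get_obs(): the state, without advancing time (a new reading comes with each control period).
- ctrl.snapshot(name): name is "scene" or "top" or "wrist"; returns a dict with "color" (384x512x3 uint8, red, green, blue), "vertical_fov" (degrees; the focal length in pixels is half the picture's height over the tangent of half this angle, whatever the lens; pixels are square), "cx", "cy" (the principal point, pixels), "rvec" (rotation vector, rad) and "tvec" (3), from world to camera coordinates, as OpenCV has them. Camera axes: x right, y down, z forward; pixel columns grow to the right and rows downward; lengths in m; the calibration is good to about 2 mm. A picture is of the moment at which its call begins. There is no depth.
- ctrl.close_job(): hands the job in; it is judged then, once.
Trained networks look in a picture, given as the dict that the camera call returned (one of the last four; its "shot" number tells which), for a name from the list of things; names that differ only in an ending like _2 or _b are one class to them, and where a whole thing is asked for, a point or a joint stands for the part that bears it (a point fixed in the world has none). Each returns a list of dicts, best first, with "conf" (0 to 1); they miss things now and then, are a little off and sometimes report something else, mostly with a low value. They report only what shows in the picture. A call takes as long as a camera call.
- ctrl.boxes_of(picture, thing): "xy" ([column, row] as shares, 0 to 1, of the picture: columns of its width, rows of its height, amid what is visible of it).
- ctrl.cut_out(picture, thing): "pixels" (384x512 bool, what is visible of it) and "xy" ([column, row] as shares, 0 to 1, of the picture: columns of its width, rows of its height, amid what is visible of it).
The state is a dict: "clock": time; "joint_pos": joint angles; "qvel": joint speeds; "tau": joint torques, N m; "tool_pos": TCP position; "orientation": TCP orientation; "force": force on the tool from outside, world axes, zero at the start; "moment": the same for the moment, N m; "opening": finger opening in m; "gripper_force": force on a finger pad.
Only numpy, scipy, OpenCV 4.12 (cv2) and the standard library are available. Lean on these libraries where they do the work, as an engineer would, in place of code of your own. Each camera call takes 0.05 s, during which the arm holds its last target. There are 200 camera calls.

TASK

Load the bench warmer for the next session: pull its drawer all the way out by the handle, lay every square chip flat in the middle of a dark pad in the drawer, one chip to a pad and blue window face up (turn over those that lie window down), then push the drawer fully shut. Leave the closed culture dish and the little bottle where they stand.

Things in the scene. Friction and masses are not known exactly. Their poses are not given: they have to be found in the camera images.
- warmer_edge (a point): middle of the top front edge of the warmer, a low white box on the bench, 220 deep (x) x 340 wide (y) x 75 mm high, fixed; its own -x axis points out of its front (roughly towards the robot). Its one drawer has a blue front panel 12 mm thick (334 wide, top edge 70 mm above the bench) and slides straight out along the warmer's -x.
- drawer (a joint): opening of the drawer in m: 0 shut, 0.165 all the way out; it slides with light friction (2 to 3 N when moved slowly) and stays where it is left.
- handle (a point): middle of the drawer's straight steel bar handle, 120 mm long along the warmer's y axis, about 10 mm thick, 52 mm above the bench, 35 mm out in front of the blue panel, open above and below, held by a short post at each end.
- tray (a point): middle of the row of four dark 56 mm square pads on the drawer's flat floor, 16 mm above the bench (the pads are only marks, flush). x and y axes as the warmer's, z up; moves with the drawer. The pads' centres lie at 37.5 and 112.5 mm to either side along its y (75 mm apart). The tray floor is 183 mm (x) by 298 mm (y) inside walls 22 mm high.
- panel (a point): middle of the top edge of the drawer's blue front panel, on its rear (tray) side, 54 mm above the tray floor; moves with the drawer. The pad centres lie 82.5 mm behind it (76.5 mm from the inside of the tray's 22 mm front wall) and, with the drawer all the way out, 82.5 mm in front of the white box, which rises 59 mm above the tray floor.
- chip0: square microfluidic chip of stiff white plastic, 46 x 46 x 12 mm, about 35 g, plain flat sides; one face has a 36 mm dark blue window with four pale round wells, the other is plain white. Origin at its centre; z points out of the window face (down when it lies window down), x and y along its sides. Set down squarely, it stands on edge by itself. Some of the five chips may be absent.
- chip1: square microfluidic chip of stiff white plastic, 46 x 46 x 12 mm, about 35 g, plain flat sides; one face has a 36 mm dark blue window with four pale round wells, the other is plain white. Origin at its centre; z points out of the window face (down when it lies window down), x and y along its sides. Set down squarely, it stands on edge by itself. Some of the five chips may be absent.
- chip2: square microfluidic chip of stiff white plastic, 46 x 46 x 12 mm, about 35 g, plain flat sides; one face has a 36 mm dark blue window with four pale round wells, the other is plain white. Origin at its centre; z points out of the window face (down when it lies window down), x and y along its sides. Set down squarely, it stands on edge by itself. Some of the five chips may be absent.
- chip3: square microfluidic chip of stiff white plastic, 46 x 46 x 12 mm, about 35 g, plain flat sides; one face has a 36 mm dark blue window with four pale round wells, the other is plain white. Origin at its centre; z points out of the window face (down when it lies window down), x and y along its sides. Set down squarely, it stands on edge by itself. Some of the five chips may be absent.
- chip4: square microfluidic chip of stiff white plastic, 46 x 46 x 12 mm, about 35 g, plain flat sides; one face has a 36 mm dark blue window with four pale round wells, the other is plain white. Origin at its centre; z points out of the window face (down when it lies window down), x and y along its sides. Set down squarely, it stands on edge by itself. Some of the five chips may be absent.
- dish: closed culture dish, clear, 94 mm across, 15 mm high, not to be disturbed; origin at the centre of its underside.
- media_bottle: small media bottle, 50 mm across, 100 mm high, not to be disturbed; origin at the centre of its underside.

How it is judged (in metres and radians):
On the way, in this order (a step that is already met when the one before it is completed fails the run):
1. the drawer is pulled all the way out (more than 145 mm) (value of joint drawer above 0.145 m), for 0.2 s.
2. with the drawer open, every chip lies flat, window up and let go, centred on a pad to within 18 mm along and across (value of joint drawer above 0.06 m and x of chip0 in the frame of tray between -0.018 and 0.018 m and (y of chip0 in the frame of tray between -0.1305 and -0.0945 m or y of chip0 in the frame of tray between -0.0555 and -0.0195 m or y of chip0 in the frame of tray between 0.0195 and 0.0555 m or y of chip0 in the frame of tray between 0.0945 and 0.1305 m) and angle between each of chip0, chip1, chip2, chip3, chip4's own z axis and vertical below 0.15 rad and z of chip0 in the frame of tray between 0 and 0.011 m and contact force between each of chip0, chip1, chip2, chip3, chip4 and the fingers below 0.05 N and linear speed of each of chip0, chip1, chip2, chip3, chip4 below 0.03 m/s and x of chip1 in the frame of tray between -0.018 and 0.018 m and (y of chip1 in the frame of tray between -0.1305 and -0.0945 m or y of chip1 in the frame of tray between -0.0555 and -0.0195 m or y of chip1 in the frame of tray between 0.0195 and 0.0555 m or y of chip1 in the frame of tray between 0.0945 and 0.1305 m) and z of chip1 in the frame of tray between 0 and 0.011 m and x of chip2 in the frame of tray between -0.018 and 0.018 m and (y of chip2 in the frame of tray between -0.1305 and -0.0945 m or y of chip2 in the frame of tray between -0.0555 and -0.0195 m or y of chip2 in the frame of tray between 0.0195 and 0.0555 m or y of chip2 in the frame of tray between 0.0945 and 0.1305 m) and z of chip2 in the frame of tray between 0 and 0.011 m and x of chip3 in the frame of tray between -0.018 and 0.018 m and (y of chip3 in the frame of tray between -0.1305 and -0.0945 m or y of chip3 in the frame of tray between -0.0555 and -0.0195 m or y of chip3 in the frame of tray between 0.0195 and 0.0555 m or y of chip3 in the frame of tray between 0.0945 and 0.1305 m) and z of chip3 in the frame of tray between 0 and 0.011 m and x of chip4 in the frame of tray between -0.018 and 0.018 m and (y of chip4 in the frame of tray between -0.1305 and -0.0945 m or y of chip4 in the frame of tray between -0.0555 and -0.0195 m or y of chip4 in the frame of tray between 0.0195 and 0.0555 m or y of chip4 in the frame of tray between 0.0945 and 0.1305 m) and z of chip4 in the frame of tray between 0 and 0.011 m), for 0.2 s.
At the end, for the whole second after the job is handed in: The drawer is shut (less than 8 mm open) and every chip lies in it at rest and let go, flat on the tray floor with its window face up (within 0.15 rad), its centre within 18 mm of a pad's centre along and across (value of joint drawer below 0.008 m and x of chip0 in the frame of tray between -0.018 and 0.018 m and (y of chip0 in the frame of tray between -0.1305 and -0.0945 m or y of chip0 in the frame of tray between -0.0555 and -0.0195 m or y of chip0 in the frame of tray between 0.0195 and 0.0555 m or y of chip0 in the frame of tray between 0.0945 and 0.1305 m) and angle between each of chip0, chip1, chip2, chip3, chip4's own z axis and vertical below 0.15 rad and z of chip0 in the frame of tray between 0 and 0.011 m and contact force between each of chip0, chip1, chip2, chip3, chip4 and the fingers below 0.05 N and linear speed of each of chip0, chip1, chip2, chip3, chip4 below 0.03 m/s and x of chip1 in the frame of tray between -0.018 and 0.018 m and (y of chip1 in the frame of tray between -0.1305 and -0.0945 m or y of chip1 in the frame of tray between -0.0555 and -0.0195 m or y of chip1 in the frame of tray between 0.0195 and 0.0555 m or y of chip1 in the frame of tray between 0.0945 and 0.1305 m) and z of chip1 in the frame of tray between 0 and 0.011 m and x of chip2 in the frame of tray between -0.018 and 0.018 m and (y of chip2 in the frame of tray between -0.1305 and -0.0945 m or y of chip2 in the frame of tray between -0.0555 and -0.0195 m or y of chip2 in the frame of tray between 0.0195 and 0.0555 m or y of chip2 in the frame of tray between 0.0945 and 0.1305 m) and z of chip2 in the frame of tray between 0 and 0.011 m and x of chip3 in the frame of tray between -0.018 and 0.018 m and (y of chip3 in the frame of tray between -0.1305 and -0.0945 m or y of chip3 in the frame of tray between -0.0555 and -0.0195 m or y of chip3 in the frame of tray between 0.0195 and 0.0555 m or y of chip3 in the frame of tray between 0.0945 and 0.1305 m) and z of chip3 in the frame of tray between 0 and 0.011 m and x of chip4 in the frame of tray between -0.018 and 0.018 m and (y of chip4 in the frame of tray between -0.1305 and -0.0945 m or y of chip4 in the frame of tray between -0.0555 and -0.0195 m or y of chip4 in the frame of tray between 0.0195 and 0.0555 m or y of chip4 in the frame of tray between 0.0945 and 0.1305 m) and z of chip4 in the frame of tray between 0 and 0.011 m); the robot touches nothing.
It fails at once if the culture dish or the bottle is shifted by more than 40 mm, or the bottle is tipped over (distance of any of dish, media_bottle from where it was at the start of the episode above 0.04 m or angle between media_bottle's own z axis and vertical above 0.5 rad).
Of chip0, chip1, chip2, chip3, chip4 only 3 to 4 are there at a start; the rules pass over those that are not, and their reading is None.
At some moment in a run one of chip0, chip1, chip2, chip3, chip4 may be knocked a few centimetres aside while the robot is not near it.
Once in a run the grip may slacken for a moment while it holds something.
It also fails if it takes over 210 s, if anything falls off the work surface, if the arm or the gripper's body presses on something with over 40 N, if the wrist force passes 120 N, or if a joint passes its speed limit or range.

## Working session

There is one attempt and no reset: what is moved stays moved. The work goes in short steps, Python scripts to look and compute and a tool call to move; the robot and the scene stay as the last step left them, time stands still between calls to the robot, and variables do not carry over. Pictures are saved under pics/ and viewed, at most 14 in all, crops included, and the job is handed in when it is done.

Besides the shell and the picture viewer there is one more tool, called in YAML: its name, and indented under it one key for each argument. send_rows: Moves the arm, as the interface text tells. Shift numbers are shares of 800 mm and turn numbers shares of 90 degrees, none past 1 either way. Its arguments: {"type":"object","properties":{"deltas":{"type":"array","items":{"type":"array"}},"gripper":{"type":"number"}},"required":["deltas"]}

```bash
ls; mkdir -p pics; cat > h.py <<'E'
import numpy as np, cv2
from plant import ctrl
def snap(n,fn=None):
    s=ctrl.snapshot(n)
    if fn: cv2.imwrite('pics/'+fn+'.png',s['color'][:,:,::-1])
    return s
def K(s):
    h,w=s['color'].shape[:2]; f=h/2/np.tan(np.radians(s['vertical_fov'])/2)
    return np.array([[f,0,s['cx']],[0,f,s['cy']],[0,0,1.]])
def ray(s,uv):
    R=cv2.Rodrigues(np.array(s['rvec'],float))[0]; t=np.array(s['tvec'],float).ravel()
    d=R.T@np.linalg.inv(K(s))@np.array([uv[0],uv[1],1.]); return -R.T@t,d
def onz(s,uv,z):
    c,d=ray(s,uv); return c+d*(z-c[2])/d[2]
def proj(s,P):
    return cv2.projectPoints(np.array(P,float).reshape(-1,1,3),np.array(s['rvec'],float),np.array(s['tvec'],float),K(s),None)[0].reshape(-1,2)
def tri(obs):
    A=np.zeros((3,3));b=np.zeros(3)
    for s,uv in obs:
        c,d=ray(s,uv); d/=np.linalg.norm(d); M=np.eye(3)-np.outer(d,d); A+=M;b+=M@c
    return np.linalg.solve(A,b)
def px(xy): return np.array([xy[0]*512,xy[1]*384])
E
python3 - <<'E'
from h import *
S={n:snap(n,n+'0') for n in('scene','top','wrist')}
for n,s in S.items():
    c,_=ray(s,(256,192)); print(n,c.round(3),round(s['vertical_fov'],1),[k for k in s if k!='color'])
    for t in ('chip0','dish','media_bottle','handle','drawer'):
        print(' ',t,[(px(d['xy']).round().tolist(),round(d['conf'],2),int(d['pixels'].sum())) for d in ctrl.cut_out(s,t)])
cv2.imwrite('pics/a0.png',np.vstack([S['top']['color'],S['scene']['color']])[:,:,::-1])
o=ctrl.get_obs();print(o['tool_pos'],o['orientation'],o['opening'])
E
```

```text
pics
scene [1.175 0.78  0.651] 45.3 ['vertical_fov', 'cx', 'cy', 'rvec', 'tvec', 'shot']
  chip0 [([305.0, 256.0], 0.95, 404), ([262.0, 226.0], 0.54, 292), ([287.0, 194.0], 0.49, 207)]
  dish [([227.0, 252.0], 0.78, 1107)]
  media_bottle [([402.0, 272.0], 0.74, 1100), ([285.0, 197.0], 0.6, 242)]
  handle [([191.0, 149.0], 0.78, 635)]
  drawer [([187.0, 152.0], 0.9, 778), ([223.0, 249.0], 0.3, 1038)]
top [0.534 0.072 1.034] 53.2 ['vertical_fov', 'cx', 'cy', 'rvec', 'tvec', 'shot']
  chip0 [([273.0, 240.0], 0.87, 308), ([251.0, 195.0], 0.77, 301), ([233.0, 254.0], 0.72, 312), ([200.0, 192.0], 0.51, 298)]
  dish [([244.0, 148.0], 0.59, 915)]
  media_bottle [([124.0, 224.0], 0.74, 450), ([402.0, 193.0], 0.65, 1901)]
  handle [([401.0, 195.0], 0.83, 2102), ([232.0, 255.0], 0.36, 286)]
  drawer [([401.0, 194.0], 0.59, 1946)]
wrist [0.246 0.634 0.383] 68.3 ['vertical_fov', 'cx', 'cy', 'rvec', 'tvec', 'shot']
  chip0 []
  dish []
  media_bottle []
  handle []
  drawer []
[0.17732893 0.6512747  0.29219436] [-1.79997198e+02  7.95300698e-04 -1.52282107e+01] 0.08744248514351644
```

View pics/top0.png

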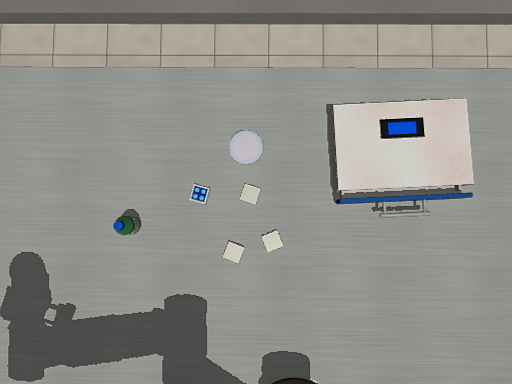

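View pics/scene0.png

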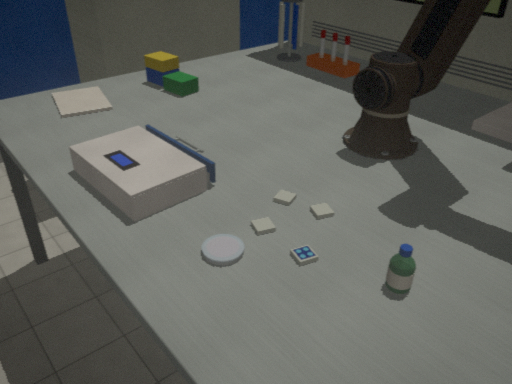

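The top view shows four chips: one window up at (200,193), three white-side up at (251,193), (273,240) and (234,252). The warmer is at right with its handle near (405,212), the dish at (246,147) and the bottle at (127,224). The robot is at the bottom of the picture.

```bash
python3 - <<'E'
from h import *
s=snap('top'); c=snap('scene')
g=s['color'].astype(int)
for d in ctrl.cut_out(s,'chip0'):
    m=d['pixels'].astype(np.uint8); P=np.argwhere(m)[:,::-1].astype(float)
    W=np.array([onz(s,p,0.012)[:2] for p in P],np.float32)
    r=cv2.minAreaRect(W*1000); print('chip',W.mean(0).round(3),np.round(r[0]),np.round(r[1]),round(r[2],1),d['conf'])
top=[px(d['xy']) for d in ctrl.cut_out(s,'chip0')]; sc=[px(d['xy']) for d in ctrl.cut_out(c,'chip0')]
for a in top:
    for b in sc:
        p=tri([(s,a),(c,b)]); e=np.abs(proj(s,p)-a).max()
        if e<2: print('tri',a.round(),p.round(3))
for n,uv,z in [('dish',(246,147),.015),('bottle',(127,224),.1),('wl',(343,191),.075),('wr',(473,185),.075),('panL',(337,202),.07),('panR',(472,195),.07),('rearL',(333,103),.075),('rearR',(466,98),.075),('h1',(379,216),.052),('h2',(431,213),.052)]: print(n,onz(s,uv,z).round(3))
im=cv2.resize(s['color'][170:235,320:490],None,fx=4.7,fy=4.7,interpolation=cv2.INTER_CUBIC)
im2=cv2.resize(c['color'][105:225,60:230],None,fx=4.7,fy=4.7,interpolation=cv2.INTER_CUBIC)
o=np.vstack([im,im2]);o=cv2.resize(o,None,fx=.68,fy=.68); print(o.shape); cv2.imwrite('pics/h.png',o[:,:,::-1])
E
```

```text
chip [0.596 0.254] [596. 254.] [47. 47.] 72.6 0.82
chip [0.598 0.118] [598. 118.] [47. 47.] 71.9 0.81
chip [0.441 0.162] [440. 161.] [46. 46.] 64.2 0.73
chip [0.473 0.058] [472.  58.] [46. 46.] 22.1 0.55
tri [197. 192.] [0.598 0.26  0.011]
tri [251. 191.] [0.602 0.115 0.009]
tri [231. 254.] [0.439 0.164 0.011]
tri [273. 239.] [0.476 0.056 0.02 ]
dish [0.723 0.129 0.015]
bottle [0.516 0.413 0.1  ]
wl [ 0.601 -0.118  0.075]
wr [ 0.618 -0.443  0.075]
panL [ 0.574 -0.104  0.07 ]
panR [ 0.593 -0.442  0.07 ]
rearL [ 0.826 -0.095  0.075]
rearR [ 0.84  -0.432  0.075]
h1 [ 0.54  -0.214  0.052]
h2 [ 0.548 -0.346  0.052]
(592, 543, 3)
```

View pics/h.png

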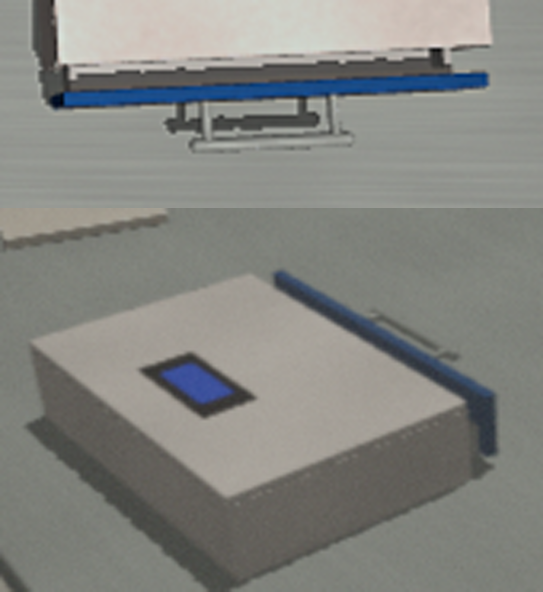

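```bash
cat >> h.py <<'E'
def plan(wps,start=None):
    "wps: (x,y,z,yaw[,note]); prints per call the goal row in tool shares"
    o=ctrl.get_obs(); p=np.array(o['tool_pos']); yaw=o['orientation'][2]
    if start: p=np.array(start[:3]);yaw=start[3]
    for w in wps:
        q=np.array(w[:3],float); dy=(w[3]-yaw+180)%360-180
        n=max(1,int(np.ceil(max(np.linalg.norm(q-p)/.205,abs(dy)/35.))))
        for i in range(n):
            st=(q-p)/(n-i); a=np.radians(yaw); t=dy/n
            v=[np.cos(a)*st[0]+np.sin(a)*st[1],np.sin(a)*st[0]-np.cos(a)*st[1],-st[2]]
            print(np.round(np.array(v)/.8,4).tolist(),round(-t/90,3),*w[4:]); p=p+st; yaw+=t
def st():
    o=ctrl.get_obs(); print('t',round(o['clock'],1),'tcp',np.round(o['tool_pos'],4),'yaw',round(o['orientation'][2],1),'F',np.round(o['force'],1),'open',round(o['opening'],4),round(o['gripper_force'],1))
E
python3 -c "
from h import *
plan([(.45,.40,.292,-15.2),(.5,.0,.292,-5),(.46,-.28,.25,3)])"
```

```text
[0.2057, 0.1068, 0.0001] -0.0
[0.2057, 0.1068, 0.0001] -0.0
[0.0957, 0.2331, -0.0] -0.057
[0.0746, 0.2406, -0.0] -0.057
[-0.0097, 0.1765, 0.0262] -0.044
[-0.0219, 0.1754, 0.0263] -0.044
```

send_rows:
  deltas:
    - [[0.2057,0.1068,0],0]
    - [[0.2057,0.1068,0],0]
    - [[0.2057,0.1068,0],0]
    - [[0.2057,0.1068,0],0]
    - [[0.2057,0.1068,0],0]
  gripper: 0

```text
clock: 1.57
tool_pos: [0.316, 0.5225, 0.2926]
orientation: [180.0, -0.0, -15.3]
force: [0.3, 0.4, -0.1]
opening: 0.06
gripper_force: 0.0
```

send_rows:
  deltas:
    - [[0.2057,0.1068,0],0]
    - [[0.2057,0.1068,0],0]
    - [[0.2057,0.1068,0],0]
    - [[0.2057,0.1068,0],0]
    - [[0.2057,0.1068,0],0]

```text
clock: 1.98
tool_pos: [0.4524, 0.3968, 0.2924]
orientation: [180.0, -0.0, -15.3]
force: [-0.2, 0.4, -0.0]
opening: 0.0268
gripper_force: 0.0
```

send_rows:
  deltas:
    - [[0.0957,0.2331,0],-0.057]
    - [[0.0957,0.2331,0],-0.057]
    - [[0.0957,0.2331,0],-0.057]
    - [[0.0957,0.2331,0],-0.057]
    - [[0.0957,0.2331,0],-0.057]

```text
clock: 2.4
tool_pos: [0.4746, 0.1974, 0.2924]
orientation: [-180.0, -0.0, -10.1]
force: [-0.2, -0.2, -0.4]
opening: 0.0007
gripper_force: 0.0
```

send_rows:
  deltas:
    - [[0.0746,0.2406,0],-0.057]
    - [[0.0746,0.2406,0],-0.057]
    - [[0.0746,0.2406,0],-0.057]
    - [[0.0746,0.2406,0],-0.057]
    - [[0.0746,0.2406,0],-0.057]

```text
clock: 2.82
tool_pos: [0.4996, -0.0025, 0.2927]
orientation: [-180.0, -0.0, -5.0]
force: [0.6, -0.4, -1.3]
opening: 0.0
gripper_force: 0.0
```

send_rows:
  deltas:
    - [[-0.0097,0.1765,0.0262],-0.044]
    - [[-0.0097,0.1765,0.0262],-0.044]
    - [[-0.0097,0.1765,0.0262],-0.044]
    - [[-0.0097,0.1765,0.0262],-0.044]
    - [[-0.0097,0.1765,0.0262],-0.044]

```text
clock: 3.23
tool_pos: [0.4787, -0.1432, 0.2705]
orientation: [180.0, 0.1, -1.2]
force: [0.4, 0.0, -0.2]
opening: 0.0002
gripper_force: 0.0
```

send_rows:
  deltas:
    - [[-0.0219,0.1754,0.0263],-0.044]
    - [[-0.0219,0.1754,0.0263],-0.044]
    - [[-0.0219,0.1754,0.0263],-0.044]
    - [[-0.0219,0.1754,0.0263],-0.044]
    - [[-0.0219,0.1754,0.0263],-0.044]

```text
clock: 3.65
tool_pos: [0.4592, -0.2826, 0.2492]
orientation: [-180.0, 0.1, 2.8]
force: [0.2, -0.7, -0.5]
opening: 0.0001
gripper_force: 0.0
```

```bash
python3 - <<'E'
from h import *
st(); s=snap('wrist','w1')
print(ray(s,(256,192)))
E
```

```text
t 3.6 tcp [ 0.4592 -0.2826  0.2492] yaw 2.8 F [ 0.2 -0.7 -0.5] open 0.0001 0.0
(array([ 0.53067114, -0.27794146,  0.34113417]), array([-0.26570118, -0.00234749, -0.96411074]))
```

View pics/w1.png

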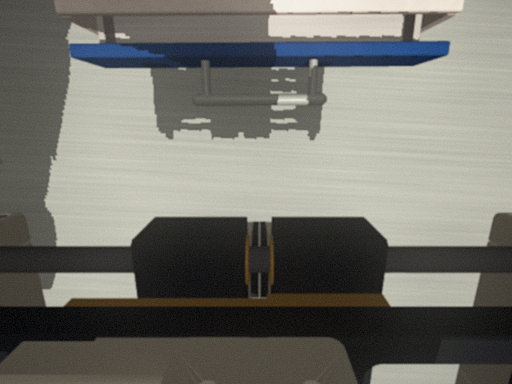

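The wrist picture shows the bar handle from (194,100) to (326,98), with its posts at u≈206 and u≈313, in front of the blue panel at v≈42–66.

```bash
python3 - <<'E'
from h import *
s=snap('wrist'); t=snap('top')
a=onz(s,(194,100),.052);b=onz(s,(326,98.5),.052);print(a,b,(a+b)/2,np.degrees(np.arctan2(*(a-b)[:2])),np.linalg.norm(a-b))
print('tri',tri([(s,(194,100)),(t,(380,215.3))]),tri([(s,(326,98.5)),(t,(430,213.8))]))
for uv in((72,43),(448,42),(260,42)): print('panel rear',onz(s,uv,.07))
for uv in((84,62),(260,58),(440,62)): print('panel front?',onz(s,uv,.07))
for uv in((260,14),(60,12),(462,11)): print('box front top',onz(s,uv,.075))
E
```

```text
[ 0.54131844 -0.21285223  0.052     ] [ 0.54880602 -0.34115319  0.052     ] [ 0.54506223 -0.27700271  0.052     ] -3.3399625465807343 0.12851925732308897
tri [ 0.5411835  -0.21445463  0.059244  ] [ 0.54683858 -0.33750755  0.06710912]
panel rear [ 0.58290379 -0.11150558  0.07      ]
panel rear [ 0.59921665 -0.4379026   0.07      ]
panel rear [ 0.59145533 -0.27472774  0.07      ]
panel front? [ 0.56808596 -0.12015966  0.07      ]
panel front? [ 0.57871278 -0.27534506  0.07      ]
panel front? [ 0.58302879 -0.43442453  0.07      ]
box front top [ 0.61143336 -0.27374141  0.075     ]
box front top [ 0.60499754 -0.10755305  0.075     ]
box front top [ 0.62161576 -0.44133123  0.075     ]
```

```bash
python3 - <<'E'
from h import *
a=np.radians(2.9); d=lambda L:(.5645-L*np.cos(a),-.277-L*np.sin(a))
plan([(.5645,-.277,.15,2.9),(.5645,-.277,.099,2.9),(*d(.075),.099,2.9),(*d(.14),.099,2.9),(*d(.152),.099,2.9)])
E
```

```text
[0.1305, 0.0031, 0.1253] 0.0
[0.0, 0.0, 0.0637] -0.0
[-0.0938, -0.0, -0.0] -0.0
[-0.0813, 0.0, -0.0] -0.0
[-0.015, -0.0, -0.0] -0.0
```

send_rows:
  deltas:
    - [[0.1305,0.003,0.1253],0]
    - [[0.1305,0.003,0.1253],0]
    - [[0.1305,0.003,0.1253],0]
    - [[0.1305,0.003,0.1253],0]
    - [[0.1305,0.003,0.1253],0]

```text
clock: 4.22
tool_pos: [0.566, -0.2748, 0.1459]
orientation: [-179.9, 0.3, 3.1]
force: [-0.1, -1.0, 0.2]
opening: 0.0005
gripper_force: 0.0
```

send_rows:
  deltas:
    - [[0,0,0.0127],0]
    - [[0,0,0.0255],0]
    - [[0,0,0.0382],0]
    - [[0,0,0.051],0]
    - [[0,0,0.0637],0]

```text
clock: 4.63
tool_pos: [0.564, -0.277, 0.0987]
orientation: [180.0, -0.1, 2.9]
force: [-0.2, 0.1, -0.0]
opening: 0.0002
gripper_force: 0.0
```

send_rows:
  deltas:
    - [[-0.01,0,0],0]
    - [[-0.025,0,0],0]
    - [[-0.045,0,0],0]
    - [[-0.065,0,0],0]
    - [[-0.085,0,0],0]

```text
clock: 5.05
tool_pos: [0.4954, -0.2808, 0.0996]
orientation: [180.0, -0.1, 2.9]
force: [2.7, -1.7, -2.0]
opening: 0.0006
gripper_force: 1.3
```

send_rows:
  deltas:
    - [[-0.02,0,0],0]
    - [[-0.04,0,0],0]
    - [[-0.06,0,0],0]
    - [[-0.075,0,0],0]
    - [[-0.085,0,0],0]

```text
clock: 5.47
tool_pos: [0.427, -0.2843, 0.0997]
orientation: [180.0, -0.1, 2.9]
force: [2.1, 0.9, 1.0]
opening: 0.0005
gripper_force: 0.9
```

send_rows:
  deltas:
    - [[-0.006,0,0],0]
    - [[-0.01,0,0],0]
    - [[-0.013,0,0],0]
    - [[-0.016,0,0],0]
    - [[-0.018,0,0],0]

```text
clock: 5.88
tool_pos: [0.4163, -0.285, 0.0994]
orientation: [179.9, -0.2, 3.0]
force: [10.2, 3.4, -4.8]
opening: 0.0005
gripper_force: 5.1
```

```bash
python3 - <<'E'
from h import *
st(); s=snap('top','t2');s=snap('wrist','w2')
E
```

```text
t 5.9 tcp [ 0.4163 -0.285   0.0994] yaw 3.0 F [10.2  3.4 -4.8] open 0.0005 5.1
```

View pics/t2.png

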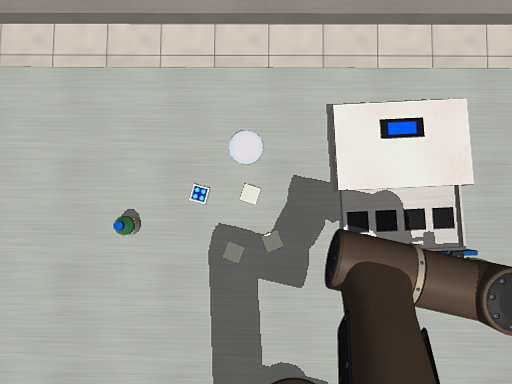

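The top picture shows the drawer out, with four dark pads at about (357,221), (386,220), (415,218) and (443,217). The chips haven't moved.

```bash
python3 - <<'E'
from h import *
s=snap('top'); st(); print(np.round(ctrl.get_obs()['joint_pos'],1))
for uv in((357,221),(386,220),(415,218),(443,217)): print(onz(s,uv,.016).round(4))
yw=-108; a=np.radians(yw); c=np.array([.600,.117])-.014*np.array([np.cos(a),np.sin(a)]); print(c)
plan([(.421,-.285,.0995,2.9),(.421,-.285,.19,2.9),(.5,-.13,.22,-30),(.55,.03,.22,-65),(.597,.12,.22,-95),(*c,.2,yw)])
E
```

```text
t 6.0 tcp [ 0.4163 -0.2849  0.0993] yaw 3.0 F [ 5.8  1.6 -0.1] open 0.0005 3.1
[-12.   17.  -34.4  -0.  -38.4 105. ]
[ 0.5262 -0.1664  0.016 ]
[ 0.5294 -0.2428  0.016 ]
[ 0.5351 -0.3191  0.016 ]
[ 0.5382 -0.3928  0.016 ]
[0.60432624 0.13031479]
[0.0058, 0.0004, -0.0002] 0.001
[0.0, 0.0, -0.1131] -0.0
[0.1084, -0.1885, -0.0375] 0.366
[-0.0459, -0.2045, -0.0] 0.389
[-0.0771, -0.1008, -0.0] 0.333
[-0.0136, -0.008, 0.025] 0.144
```

send_rows:
  deltas:
    - [[0.006,0,0],0]
    - [[0.006,0,-0.02],0]
    - [[0.006,0,-0.06],0]
    - [[0.006,0,-0.113],0]
    - [[0.006,0,-0.113],0]

```text
clock: 6.45
tool_pos: [0.4217, -0.2858, 0.1957]
orientation: [179.8, -0.4, 3.0]
force: [1.4, -0.8, 0.7]
opening: 0.0005
gripper_force: 0.0
```

send_rows:
  deltas:
    - [[0.1084,-0.1885,-0.0375],0.366]
    - [[0.1084,-0.1885,-0.0375],0.366]
    - [[0.1084,-0.1885,-0.0375],0.366]
    - [[0.1084,-0.1885,-0.0375],0.366]
    - [[0.1084,-0.1885,-0.0375],0.366]
  gripper: 0.7

```text
clock: 6.87
tool_pos: [0.4985, -0.1274, 0.2197]
orientation: [180.0, 0.0, -30.1]
force: [0.8, -0.5, -0.3]
opening: 0.0283
gripper_force: 0.0
```

send_rows:
  deltas:
    - [[-0.0459,-0.2045,0],0.389]
    - [[-0.0459,-0.2045,0],0.389]
    - [[-0.0459,-0.2045,0],0.389]
    - [[-0.0459,-0.2045,0],0.389]
    - [[-0.0459,-0.2045,0],0.389]

```text
clock: 7.28
tool_pos: [0.5482, 0.0348, 0.2189]
orientation: [180.0, -0.0, -63.8]
force: [-0.3, -0.1, 0.2]
opening: 0.0592
gripper_force: 0.0
```

send_rows:
  deltas:
    - [[-0.0771,-0.1008,0],0.333]
    - [[-0.0771,-0.1008,0],0.333]
    - [[-0.0771,-0.1008,0],0.333]
    - [[-0.0771,-0.1008,0],0.333]
    - [[-0.0771,-0.1008,0],0.333]

```text
clock: 7.7
tool_pos: [0.5917, 0.123, 0.218]
orientation: [179.9, -0.1, -93.8]
force: [-0.8, 0.2, 0.3]
opening: 0.0612
gripper_force: 0.0
```

send_rows:
  deltas:
    - [[-0.0136,-0.008,0.025],0.144]
    - [[-0.0136,-0.008,0.025],0.144]
    - [[-0.0136,-0.008,0.025],0.144]
    - [[-0.0136,-0.008,0.025],0.144]
    - [[-0.0136,-0.008,0.025],0.144]

```text
clock: 8.12
tool_pos: [0.599, 0.1317, 0.1998]
orientation: [-180.0, -0.0, -106.3]
force: [0.4, 0.5, 0.6]
opening: 0.0613
gripper_force: 0.0
```

```bash
cat >> h.py <<'E'
def chips(name='wrist',z=.012,minc=.3):
    s=snap(name); out=[]
    for d in ctrl.cut_out(s,'chip0'):
        if d['conf']<minc: continue
        P=np.argwhere(d['pixels'])[:,::-1].astype(float)
        W=np.array([onz(s,p,z)[:2] for p in P],np.float32); r=cv2.minAreaRect(W*1000)
        C=s['color'][d['pixels']].astype(int); blue=np.mean(C[:,2]-C[:,0]>40)
        print(name,'chip',np.round(r[0],1),np.round(r[1],1),'ang',round(r[2],1),'conf',round(d['conf'],2),'blue',round(blue,2),'px',px(d['xy']).round()); out.append((r,d))
    return s,out
E
python3 - <<'E'
from h import *
st(); s,_=chips(); cv2.imwrite('pics/w3.png',s['color'][:,:,::-1])
E
```

```text
t 8.1 tcp [0.599  0.1317 0.1998] yaw -106.3 F [0.4 0.5 0.6] open 0.0613 0.0
wrist chip [473.5  59.5] [48.7 46.3] ang 22.2 conf 0.82 blue 0.0 px [367.  76.]
wrist chip [596.6 118. ] [46.6 45.6] ang 71.9 conf 0.72 blue 0.0 px [259. 174.]
wrist chip [444.7 160. ] [47.6 51.6] ang 68.7 conf 0.61 blue 0.0 px [414. 168.]
wrist chip [595.8 252.4] [32.  45.3] ang 73.6 conf 0.59 blue 0.44 px [293. 286.]
```

View pics/w3.png

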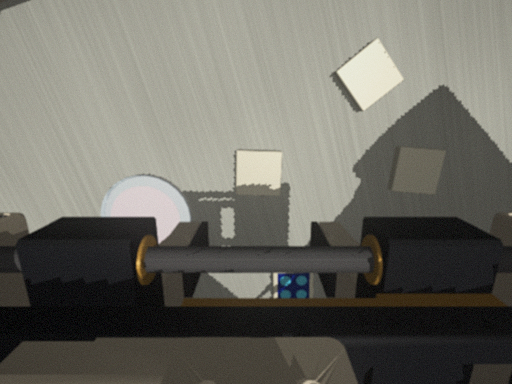

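The wrist view shows the target chip at (259,174), white side up, dish to its left. It agrees with the top-camera pose within 2 mm.

```bash
cat >> h.py <<'E'
T=np.array([.532,-.279]); WA=2.9
def wall(x): return -.104+(x-.604)*.0507
def pick(c,yaw,off,up=.17,zg=.0685):
    a=np.radians(yaw); p=np.array(c)/1000-off*np.array([np.cos(a),np.sin(a)]); print('pick TCP',p.round(4))
    return [(*p,.12,yaw,'open'),(*p,zg,yaw),(*p,zg,yaw,'close x2'),(*p,up,yaw)]
E
python3 - <<'E'
from h import *
w=pick((596.6,118),-108.1,.014); plan(w)
x=.68; y=wall(x)+.020; q=w[-1]; print('wall y',wall(x))
plan([(.64,.03,.17,-95),(x,y,.165,-87.1)],start=q)
E
```

```text
pick TCP [0.6009 0.1313]
[0.0, -0.0025, 0.1] 0.019 open
[-0.0, 0.0, 0.0644] -0.0
[-0.0, 0.0, -0.0] -0.0 close x2
[-0.0, 0.0, -0.1269] -0.0
wall y -0.1001468
[0.1052, -0.0857, -0.0] -0.146
[0.1328, -0.0618, 0.0063] -0.088
```

send_rows:
  deltas:
    - [[0,-0.0025,0.1],0.019]
    - [[0,-0.0025,0.1],0.019]
    - [[0,-0.0025,0.1],0.019]
    - [[0,-0.0025,0.1],0.019]
    - [[0,-0.0025,0.1],0.019]

```text
clock: 8.63
tool_pos: [0.6019, 0.1319, 0.1213]
orientation: [-179.9, 0.0, -108.2]
force: [-0.0, 0.6, 0.4]
opening: 0.0613
gripper_force: 0.0
```

send_rows:
  deltas:
    - [[0,0,0.02],0]
    - [[0,0,0.04],0]
    - [[0,0,0.055],0]
    - [[0,0,0.0644],0]
    - [[0,0,0.0644],0]

```text
clock: 9.05
tool_pos: [0.6008, 0.1317, 0.0676]
orientation: [180.0, -0.0, -108.2]
force: [-0.8, -0.8, -0.2]
opening: 0.0613
gripper_force: 0.0
```

send_rows:
  deltas:
    - [[0,0,0],0]
    - [[0,0,0],0]
    - [[0,0,0],0]
    - [[0,0,0],0]
    - [[0,0,0],0]
  gripper: 0

```text
clock: 9.47
tool_pos: [0.6014, 0.132, 0.0688]
orientation: [-179.9, 0.1, -108.2]
force: [-1.5, 0.6, 5.8]
opening: 0.0454
gripper_force: 30.0
```

send_rows:
  deltas:
    - [[0,0,0],0]
    - [[0,0,-0.02],0]
    - [[0,0,-0.05],0]
    - [[0,0,-0.09],0]
    - [[0,0,-0.127],0]

```text
clock: 9.88
tool_pos: [0.6005, 0.1315, 0.1703]
orientation: [179.9, -0.1, -108.3]
force: [0.4, 0.3, -0.5]
opening: 0.0454
gripper_force: 30.0
```

```bash
python3 - <<'E'
from h import *
st(); s=snap('wrist','w4')
E
```

```text
t 9.9 tcp [0.6005 0.1315 0.1703] yaw -108.3 F [ 0.4  0.3 -0.5] open 0.0454 30.0
```

View pics/w4.png

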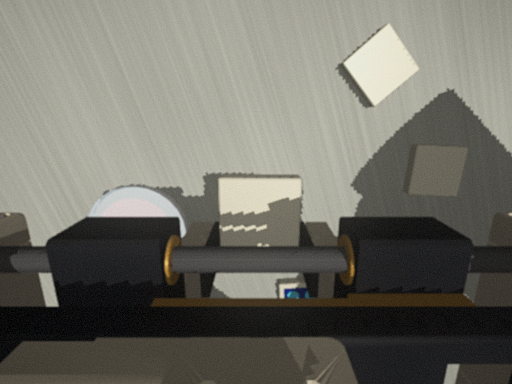

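The chip is held level, protruding towards the camera (219–300, 176–250). Next I press its free end over the box's side edge.

send_rows:
  deltas:
    - [[0.1052,-0.0857,0],-0.146]
    - [[0.1052,-0.0857,0],-0.146]
    - [[0.1052,-0.0857,0],-0.146]
    - [[0.1052,-0.0857,0],-0.146]
    - [[0.1052,-0.0857,0],-0.146]

```text
clock: 10.35
tool_pos: [0.6397, 0.0287, 0.1689]
orientation: [180.0, -0.0, -95.3]
force: [-0.6, -0.0, -0.9]
opening: 0.0456
gripper_force: 30.0
```

send_rows:
  deltas:
    - [[0.1328,-0.0618,0.006],-0.09]
    - [[0.1328,-0.0618,0.006],-0.09]
    - [[0.1328,-0.0618,0.006],-0.09]
    - [[0.1328,-0.0618,0.006],-0.09]
    - [[0.1328,-0.0618,0.006],-0.09]

```text
clock: 10.77
tool_pos: [0.6793, -0.081, 0.1638]
orientation: [179.9, 0.0, -87.2]
force: [-0.3, 1.2, -0.0]
opening: 0.0455
gripper_force: 30.0
```

send_rows:
  deltas:
    - [[0,0,0.015],0]
    - [[0,0,0.027],0]
    - [[0,0,0.034],0]
    - [[0,0,0.04],0]
    - [[0,0,0.045],0]

```text
clock: 11.18
tool_pos: [0.6795, -0.0782, 0.1292]
orientation: [-180.0, -0.0, -86.9]
force: [-3.2, 0.7, 12.2]
opening: 0.0459
gripper_force: 30.0
```

```bash
python3 - <<'E'
from h import *
st(); s=snap('wrist','w5')
E
```

```text
t 11.2 tcp [ 0.6795 -0.0782  0.1292] yaw -86.9 F [-3.2  0.7 12.2] open 0.0459 30.0
```

View pics/w5.png

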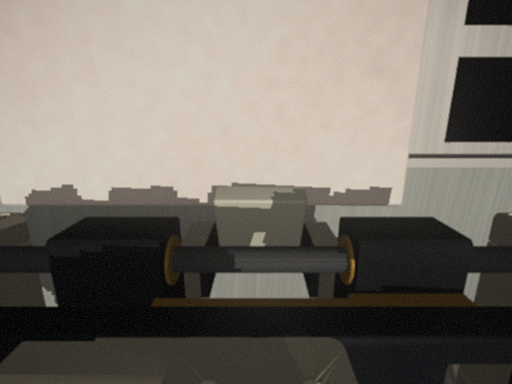

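The chip end at (215–307, 186–240) is bearing on the box edge with 12 N and tilting. I'll continue.

send_rows:
  deltas:
    - [[0,0,0.005],0]
    - [[0,0,0.009],0]
    - [[0,0,0.013],0]
    - [[0,0,0.017],0]
    - [[0,0,0.02],0]

```text
clock: 11.65
tool_pos: [0.6806, -0.0779, 0.1143]
orientation: [-179.8, -0.0, -86.8]
force: [-0.7, 3.4, 14.0]
opening: 0.0457
gripper_force: 30.0
```

send_rows:
  deltas:
    - [[0.002,0,0.003],0]
    - [[0.004,0,0.006],0]
    - [[0.006,0,0.009],0]
    - [[0.008,0,0.012],0]
    - [[0.009,0,0.013],0]

```text
clock: 12.07
tool_pos: [0.6813, -0.0838, 0.1043]
orientation: [-179.7, 0.1, -86.8]
force: [-2.5, 11.5, 17.6]
opening: 0.0458
gripper_force: 30.0
```

```bash
python3 - <<'E'
from h import *
st(); s=snap('wrist','w6'); c=snap('scene'); 
a=s['color'][150:320,150:370]; p=proj(c,[(.68,-.08,.05)])[0].astype(int); print(p)
b=c['color'][p[1]-60:p[1]+60,p[0]-80:p[0]+80]
cv2.imwrite('pics/m6.png',np.vstack([cv2.resize(a,(480,370)),cv2.resize(b,(480,360))])[::1,:,::-1][:, :][0:730:1][::1] if 0 else np.hstack([cv2.resize(a,(400,309)),cv2.resize(b,(400,309))])[:,:,::-1])
E
```

```text
t 12.1 tcp [ 0.6813 -0.0838  0.1043] yaw -86.8 F [-2.5 11.5 17.6] open 0.0458 30.0
[186 186]
```

View pics/m6.png

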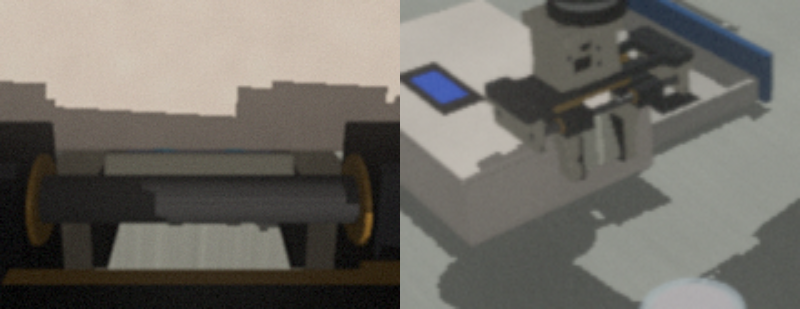

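The chip is nearly vertical: its end face is up at crop (105–295,155–175) and the blue window faces the wall. A bit more push towards the wall.

send_rows:
  deltas:
    - [[0.002,0,0],0]
    - [[0.004,0,0],0]
    - [[0.006,0,0],0]
    - [[0.008,0,0],0]
    - [[0.008,0,0],0]

```text
clock: 12.58
tool_pos: [0.6815, -0.0872, 0.1028]
orientation: [-179.8, 0.2, -86.8]
force: [-2.2, 21.8, 7.4]
opening: 0.0456
gripper_force: 30.0
```

```bash
python3 - <<'E'
from h import *
st()
E
```

```text
t 12.6 tcp [ 0.6815 -0.0872  0.1028] yaw -86.8 F [-2.2 21.8  7.4] open 0.0456 30.0
```

send_rows:
  deltas:
    - [[0.002,0,0.001],0]
    - [[0.004,0,0.002],0]
    - [[0.005,0,0.002],0]
    - [[0.005,0,0.002],0]
    - [[0.005,0,0.002],0]

```text
clock: 13.0
tool_pos: [0.6816, -0.0901, 0.1015]
orientation: [-179.8, 0.3, -86.8]
force: [-3.9, 27.8, 11.8]
opening: 0.0458
gripper_force: 33.4
```

```bash
python3 - <<'E'
from h import *
st(); s=snap('wrist','w7'); c=snap('scene'); 
a=s['color'][180:320,170:350]; b=c['color'][126:246,106:266]
cv2.imwrite('pics/m7.png',np.hstack([cv2.resize(a,(400,309)),cv2.resize(b,(400,309))])[:,:,::-1])
E
```

```text
t 13.0 tcp [ 0.6816 -0.0901  0.1015] yaw -86.8 F [-3.9 27.8 11.8] open 0.0458 33.4
```

View pics/m7.png

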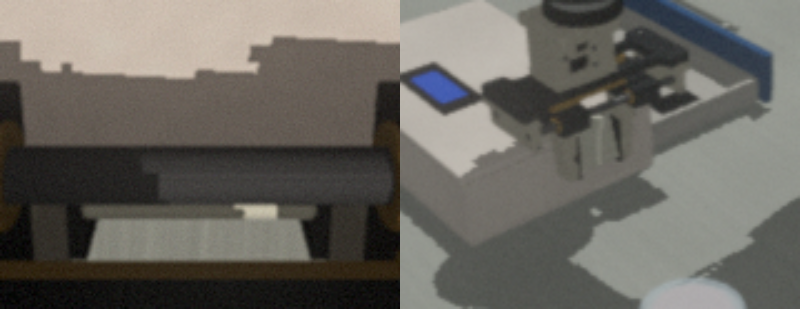

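send_rows:
  deltas:
    - [[-0.02,0,0],0]
    - [[-0.05,0,-0.01],0]
    - [[-0.075,-0.02,-0.01],0]
    - [[-0.075,-0.06,-0.005],0]
    - [[-0.075,-0.075,0],0]

```text
clock: 13.52
tool_pos: [0.7394, -0.031, 0.1004]
orientation: [-179.9, -0.0, -86.8]
force: [1.0, -0.2, 0.3]
opening: 0.0458
gripper_force: 30.0
```

send_rows:
  deltas:
    - [[0,0,0],0]
    - [[0,0,0],0]
    - [[0,0,0],0]
    - [[0,0,0],0]
    - [[0,0,0],0]

```text
clock: 13.93
tool_pos: [0.7365, -0.0344, 0.1008]
orientation: [180.0, -0.0, -87.0]
force: [0.4, 0.9, -1.1]
opening: 0.0462
gripper_force: 30.0
```

```bash
python3 - <<'E'
from h import *
st(); c=snap('scene'); p=proj(c,[ctrl.get_obs()['tool_pos']-np.array([0,0,.05])])[0].astype(int)
b=c['color'][p[1]-48:p[1]+48,p[0]-64:p[0]+64]
cv2.imwrite('pics/m8.png',cv2.resize(b,(640,480),interpolation=cv2.INTER_CUBIC)[:,:,::-1])
E
```

```text
t 13.9 tcp [ 0.7365 -0.0344  0.1008] yaw -87.0 F [ 0.4  0.9 -1.1] open 0.0462 30.0
```

View pics/m8.png

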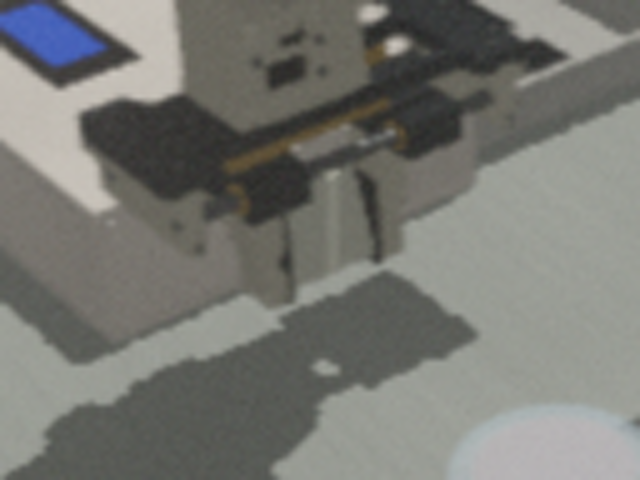

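The picture shows the chip upright between the fingers. Tool y points to −x, so I move back that way and set it down.

send_rows:
  deltas:
    - [[0,0.12,0],0]
    - [[0,0.12,0],0]
    - [[0,0.12,0],0]
    - [[0,0.12,0.015],0]
    - [[0,0.12,0.03],0]

```text
clock: 14.4
tool_pos: [0.6413, -0.0395, 0.078]
orientation: [-179.8, 0.0, -87.0]
force: [-0.3, 0.5, -0.2]
opening: 0.0456
gripper_force: 30.0
```

send_rows:
  deltas:
    - [[0,0,0.001],0]
    - [[0,0,0.002],0]
    - [[0,0,0.003],0]
    - [[0,0,0.004],0]
    - [[0,0,0.004],0]

```text
clock: 14.82
tool_pos: [0.6417, -0.0394, 0.0733]
orientation: [-180.0, -0.0, -87.0]
force: [-0.4, 0.9, -0.3]
opening: 0.046
gripper_force: 3.0
```

send_rows:
  deltas:
    - [[0,0,0.001],0]
    - [[0,0,0.0015],0]
    - [[0,0,0.002],0]
    - [[0,0,0.0025],0]
    - [[0,0,0.0025],0]

```text
clock: 15.23
tool_pos: [0.6413, -0.0394, 0.0714]
orientation: [-180.0, 0.0, -87.0]
force: [-0.2, -0.7, 0.3]
opening: 0.0464
gripper_force: 30.0
```

```bash
cat >> h.py <<'E'
def combo(fn,P,h=40):
    s=snap('wrist'); c=snap('scene'); t=snap('top'); L=[cv2.resize(s['color'][170:330,150:363],(400,300))]
    for q in (c,):
        p=proj(q,[P])[0].astype(int); w=h*4//3
        L.append(cv2.resize(q['color'][p[1]-h:p[1]+h,p[0]-w:p[0]+w],(400,300),interpolation=cv2.INTER_CUBIC))
    cv2.imwrite('pics/'+fn+'.png',np.hstack(L)[:,:,::-1])
E
python3 - <<'E'
from h import *
st(); combo('m9',(.641,-.04,.03))
E
```

```text
t 15.2 tcp [ 0.6413 -0.0394  0.0714] yaw -87.0 F [-0.2 -0.7  0.3] open 0.0464 30.0
```

View pics/m9.png

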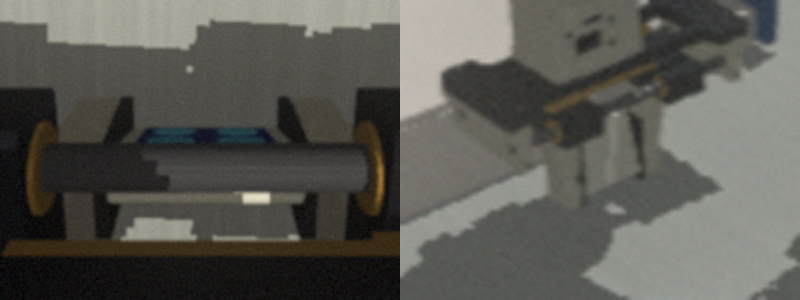

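The chip is still upright, with the window visible on the wall side. I'll keep lowering to contact.

send_rows:
  deltas:
    - [[0,0,0.0005],0]
    - [[0,0,0.001],0]
    - [[0,0,0.0015],0]
    - [[0,0,0.002],0]
    - [[0,0,0.0025],0]

```text
clock: 15.8
tool_pos: [0.6413, -0.0394, 0.0694]
orientation: [180.0, -0.0, -87.0]
force: [-0.5, -1.4, 0.1]
opening: 0.0457
gripper_force: 30.0
```

send_rows:
  deltas:
    - [[0,0,0.0005],0]
    - [[0,0,0.001],0]
    - [[0,0,0.0015],0]
    - [[0,0,0.002],0]
    - [[0,0,0.002],0]

```text
clock: 16.22
tool_pos: [0.6412, -0.0394, 0.0678]
orientation: [180.0, -0.0, -87.0]
force: [-0.8, -0.6, -0.2]
opening: 0.0454
gripper_force: 30.0
```

send_rows:
  deltas:
    - [[0,0,0.0005],0]
    - [[0,0,0.001],0]
    - [[0,0,0.0015],0]
    - [[0,0,0.0015],0]
    - [[0,0,0.0015],0]

```text
clock: 16.63
tool_pos: [0.6413, -0.0394, 0.0666]
orientation: [180.0, -0.0, -87.0]
force: [-0.1, -0.7, -0.3]
opening: 0.0458
gripper_force: 30.0
```

```bash
python3 - <<'E'
from h import *
st(); s=snap('wrist')
for d in ctrl.cut_out(s,'chip0'):
    q=np.argwhere(d['pixels']); print(d['conf'],px(d['xy']),q.min(0),q.max(0))
E
```

```text
t 16.6 tcp [ 0.6413 -0.0394  0.0666] yaw -87.0 F [-0.1 -0.7 -0.3] open 0.0458 30.0
0.81 [257.1776 247.1808] [236 206] [278 311]
```

send_rows:
  deltas:
    - [[0,0,0],0]
    - [[0,0,0],0]
    - [[0,0,0],0]
    - [[0,0,0],0]
    - [[0,0,0],0]
  gripper: 0.62

```text
clock: 17.15
tool_pos: [0.6413, -0.0394, 0.0667]
orientation: [-180.0, 0.0, -87.0]
force: [-0.1, 0.4, 0.3]
opening: 0.0542
gripper_force: 0.0
```

send_rows:
  deltas:
    - [[0,0,0],0]
    - [[0,0,0],0]
    - [[0,0,-0.02],0]
    - [[0,0,-0.05],0]
    - [[0,0,-0.09],0]

```text
clock: 17.57
tool_pos: [0.6399, -0.0397, 0.1372]
orientation: [179.7, -0.0, -87.0]
force: [0.5, 1.1, 0.1]
opening: 0.0543
gripper_force: 0.0
```

```bash
python3 - <<'E'
from h import *
st(); s,_=chips('wrist'); cv2.imwrite('pics/w10.png',s['color'][:,:,::-1]);chips('wrist',z=.046); chips('top'); s,_=chips('scene')
print(proj(s,[(.641,-.04,.0),(.641,-.04,.046)]))
E
```

```text
t 17.6 tcp [ 0.6399 -0.0397  0.1372] yaw -87.0 F [0.5 1.1 0.1] open 0.0543 0.0
wrist chip [643.7 -64.2] [45.1 45.4] ang 2.9 conf 0.59 blue 0.0 px [256. 173.]
wrist chip [644.2 -70.9] [38.6 39.6] ang 2.9 conf 0.56 blue 0.0 px [262. 172.]
top chip [473.2  58.6] [45.2 47. ] ang 24.2 conf 0.68 blue 0.0 px [273. 237.]
scene chip [600.6 260.7] [56.6 49.1] ang 75.0 conf 0.97 blue 0.41 px [306. 255.]
scene chip [478.8  67.4] [59.9 49.9] ang 25.6 conf 0.76 blue 0.0 px [285. 195.]
scene chip [449.  168.2] [61.  50.8] ang 68.5 conf 0.71 blue 0.0 px [322. 208.]
scene chip [648.4 -53.6] [53.9 57.5] ang 5.4 conf 0.53 blue 0.0 px [204. 197.]
scene chip [ 457.8 -332.3] [457.4 221.8] ang 84.2 conf 0.38 blue 0.02 px [213. 154.]
[[209.08355536 204.33724174]
 [208.33075789 188.97272276]]
```

The chip fell back flat, white side up, at (643.7,−64.2) mm, about when the grip slackened. I'll redo it, this time releasing right at the wall, where it can't tip back, and regripping it upright there.

```bash
python3 - <<'E'
from h import *
w=pick((643.7,-64.2),-87.1,.014); plan(w)
x=.68
plan([(x,wall(x)+.020,.165,-87.1)],start=w[-1])
E
```

```text
pick TCP [ 0.643  -0.0502]
[0.0135, -0.0022, 0.022] 0.001 open
[0.0, -0.0, 0.0644] -0.0
[0.0, -0.0, -0.0] -0.0 close x2
[0.0, -0.0, -0.1269] -0.0
[0.0397, -0.0443, 0.0063] -0.0
```

send_rows:
  deltas:
    - [[0.0135,-0.002,0.022],0]
    - [[0.0135,-0.002,0.022],0]
    - [[0.0135,-0.002,0.022],0]
    - [[0.0135,-0.002,0.022],0]
    - [[0.0135,-0.002,0.022],0]
  gripper: 0.7

```text
clock: 18.38
tool_pos: [0.6436, -0.0499, 0.1213]
orientation: [-180.0, -0.0, -87.0]
force: [0.4, 0.8, 0.3]
opening: 0.0612
gripper_force: 0.0
```

send_rows:
  deltas:
    - [[0,0,0.02],0]
    - [[0,0,0.04],0]
    - [[0,0,0.055],0]
    - [[0,0,0.0644],0]
    - [[0,0,0.0644],0]

```text
clock: 18.8
tool_pos: [0.6426, -0.0501, 0.0679]
orientation: [179.8, -0.0, -87.0]
force: [-0.5, 0.3, 0.1]
opening: 0.061
gripper_force: 0.0
```

send_rows:
  deltas:
    - [[0,0,0],0]
    - [[0,0,0],0]
    - [[0,0,0],0]
    - [[0,0,0],0]
    - [[0,0,0],0]
  gripper: 0

```text
clock: 19.22
tool_pos: [0.6439, -0.05, 0.0704]
orientation: [-179.9, 0.0, -87.0]
force: [0.1, 0.3, 2.8]
opening: 0.0454
gripper_force: 30.0
```

send_rows:
  deltas:
    - [[0,0,0],0]
    - [[0,0,-0.02],0]
    - [[0,0,-0.05],0]
    - [[0,0,-0.09],0]
    - [[0,0,-0.127],0]

```text
clock: 19.63
tool_pos: [0.6429, -0.0503, 0.1719]
orientation: [179.9, -0.0, -87.0]
force: [0.7, 0.3, -0.1]
opening: 0.0457
gripper_force: 30.0
```

send_rows:
  deltas:
    - [[0.04,-0.044,0.006],0]
    - [[0.04,-0.044,0.006],0]
    - [[0.04,-0.044,0.006],0]
    - [[0.04,-0.044,0.006],0]
    - [[0.04,-0.044,0.006],0]

```text
clock: 20.05
tool_pos: [0.6795, -0.0801, 0.1658]
orientation: [179.9, 0.0, -87.0]
force: [-0.4, -0.6, -0.3]
opening: 0.0457
gripper_force: 30.0
```

send_rows:
  deltas:
    - [[0,0,0.015],0]
    - [[0,0,0.027],0]
    - [[0,0,0.034],0]
    - [[0,0,0.04],0]
    - [[0,0,0.045],0]

```text
clock: 20.47
tool_pos: [0.68, -0.0797, 0.1306]
orientation: [180.0, -0.0, -86.9]
force: [-4.0, 1.1, 12.5]
opening: 0.0456
gripper_force: 30.0
```

send_rows:
  deltas:
    - [[0,0,0.005],0]
    - [[0,0,0.009],0]
    - [[0,0,0.013],0]
    - [[0,0,0.017],0]
    - [[0,0,0.02],0]

```text
clock: 20.88
tool_pos: [0.6813, -0.0796, 0.1158]
orientation: [-179.8, -0.0, -86.9]
force: [-2.3, 3.9, 14.9]
opening: 0.0456
gripper_force: 30.0
```

send_rows:
  deltas:
    - [[0.002,0,0.003],0]
    - [[0.005,0,0.006],0]
    - [[0.008,0,0.009],0]
    - [[0.011,0,0.012],0]
    - [[0.013,0,0.014],0]

```text
clock: 21.3
tool_pos: [0.6819, -0.088, 0.1053]
orientation: [-179.8, 0.1, -86.9]
force: [-7.6, 16.5, 22.5]
opening: 0.0457
gripper_force: 30.0
```

send_rows:
  deltas:
    - [[0.002,0,0],0]
    - [[0.005,0,0],0]
    - [[0.008,0,0.001],0]
    - [[0.01,0,0.001],0]
    - [[0.01,0,0.001],0]

```text
clock: 21.72
tool_pos: [0.682, -0.0903, 0.1043]
orientation: [-179.8, 0.4, -86.9]
force: [-10.4, 42.3, 23.5]
opening: 0.0456
gripper_force: 38.2
```

send_rows:
  deltas:
    - [[-0.009,0,0],0]
    - [[-0.009,0,0],0]
    - [[-0.009,0,0.01],0]
    - [[-0.009,0,0.023],0]
    - [[-0.009,0,0.033],0]

```text
clock: 22.13
tool_pos: [0.6825, -0.0891, 0.0782]
orientation: [-179.7, 0.0, -86.9]
force: [-30.7, 28.1, 96.2]
opening: 0.0462
gripper_force: 85.0
```

send_rows:
  deltas:
    - [[0,0,0.001],0]
    - [[0,0,0.002],0]
    - [[0,0,0.003],0]
    - [[0,0,0.004],0]
    - [[0,0,0.005],0]

```text
clock: 22.55
tool_pos: [0.6825, -0.0891, 0.0787]
orientation: [-179.7, 0.0, -86.8]
force: [-18.2, 19.4, 56.3]
opening: 0.0455
gripper_force: 57.3
```

```bash
python3 - <<'E'
from h import *
st()
E
```

```text
t 22.6 tcp [ 0.6825 -0.0891  0.0787] yaw -86.8 F [-18.2  19.4  56.3] open 0.0455 57.3
```

send_rows:
  deltas:
    - [[0,0,-0.007],0]
    - [[0,0,-0.014],0]
    - [[0,0,-0.014],0]
    - [[0,0,-0.014],0]
    - [[0,0,-0.014],0]

```text
clock: 22.97
tool_pos: [0.6807, -0.0892, 0.0832]
orientation: [-180.0, 0.1, -87.0]
force: [-3.7, 14.1, 10.2]
opening: 0.0458
gripper_force: 30.0
```

```bash
python3 - <<'E'
from h import *
st(); s=snap('wrist'); cv2.imwrite('pics/w11.png',s['color'][:,:,::-1])
for d in ctrl.cut_out(s,'chip0'):
    q=np.argwhere(d['pixels']); print(d['conf'],px(d['xy']),q.min(0),q.max(0),len(q))
o=ctrl.get_obs(); a=np.radians(o['orientation'][2]); tx=np.array([np.cos(a),np.sin(a),0]); ty=np.array([np.sin(a),-np.cos(a),0])
p=np.array(o['tool_pos'])
# predicted rows of chip outline points for hypotheses tilt
for tl in (0,10,20):
  for b in (9,15):
    f=np.radians(tl); u=np.sin(f)*tx+np.cos(f)*np.array([0,0,1]); n=np.cos(f)*tx-np.sin(f)*np.array([0,0,1])
    ax=p-[0,0,.0625]
    pts=[ax-u*b/1e3+n*.006, ax-u*(b-5)/1e3+n*.006,ax+u*(41-b)/1e3+n*.006,ax+u*(46-b)/1e3+n*.006,ax+u*(46-b)/1e3-n*.006]
    print(tl,b,proj(s,pts)[:,1].round(),'width',abs(np.subtract(*proj(s,[pts[3]+ty*.023,pts[3]-ty*.023])[:,0])).round())
crop=s['color'][160:360,120:390]; cv2.imwrite('pics/c11.png',cv2.resize(crop,(800,593),interpolation=cv2.INTER_CUBIC)[:,:,::-1])
E
```

```text
t 23.0 tcp [ 0.6807 -0.0892  0.0832] yaw -87.0 F [-3.7 14.1 10.2] open 0.0458 30.0
0.71 [256.7168 277.9008] [271 206] [283 311] 1170
0 9 [222. 225. 253. 258. 281.] width 100.0
0 15 [218. 221. 247. 252. 274.] width 96.0
10 9 [223. 225. 241. 244. 269.] width 100.0
10 15 [222. 223. 238. 240. 265.] width 96.0
20 9 [226. 226. 229. 230. 256.] width 99.0
20 15 [225. 226. 228. 229. 254.] width 95.0
```

View pics/c11.png

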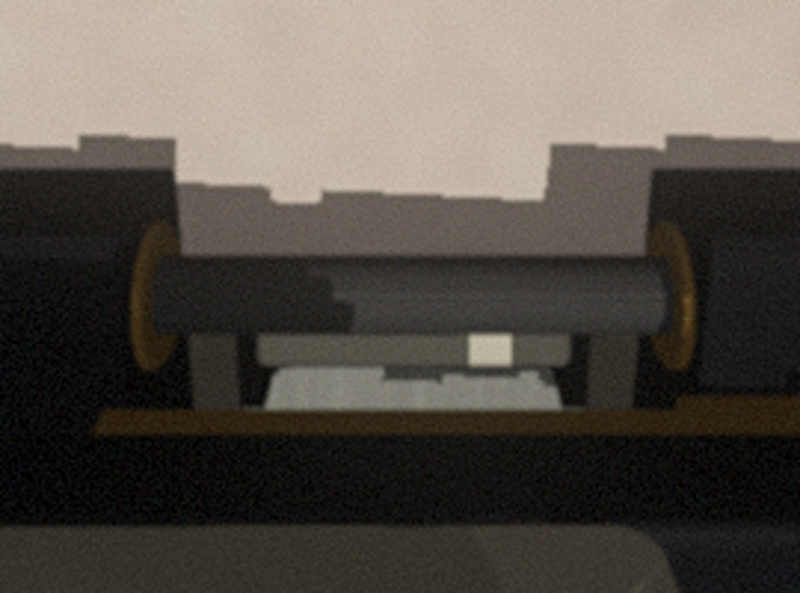

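The view shows the chip's top edge at crop (258–570, 335–367), nearly vertical, bottom about level with the fingertips. The finger carriages bumped on the box top, so I move clear of the box before setting down.

send_rows:
  deltas:
    - [[-0.02,0,0],0]
    - [[-0.045,0,0],0]
    - [[-0.075,0.02,0],0]
    - [[-0.075,0.05,0.005],0]
    - [[-0.075,0.05,0.012],0]

```text
clock: 23.48
tool_pos: [0.6335, -0.0327, 0.0724]
orientation: [179.8, 0.0, -87.0]
force: [-1.3, -0.7, -1.0]
opening: 0.0458
gripper_force: 30.0
```

send_rows:
  deltas:
    - [[0,0,0],0]
    - [[0,0,0],0]
    - [[0,0,0.002],0]
    - [[0,0,0.003],0]
    - [[0,0,0.004],0]

```text
clock: 23.9
tool_pos: [0.6382, -0.0339, 0.0701]
orientation: [-180.0, -0.0, -87.0]
force: [0.0, 0.0, -1.2]
opening: 0.0459
gripper_force: 30.0
```

```bash
cat >> h.py <<'E'
def tilt():
    s=snap('wrist'); o=ctrl.get_obs(); a=np.radians(o['orientation'][2]); tx=np.array([np.cos(a),np.sin(a),0]); ty=np.array([np.sin(a),-np.cos(a),0])
    p=np.array(o['tool_pos'])-[0,0,.0625]
    for d in ctrl.cut_out(s,'chip0')[:1]:
        q=np.argwhere(d['pixels']); print('mask rows',q[:,0].min(),q[:,0].max(),'cols',q[:,1].min(),q[:,1].max(),round(d['conf'],2))
    for tl in (-10,0,10):
      for b in (3,8):
        f=np.radians(tl); u=np.sin(f)*tx+np.cos(f)*np.array([0,0,1]); n=np.cos(f)*tx-np.sin(f)*np.array([0,0,1])
        F=p+u*(46-b)/1e3+n*.006; B=F-n*.012
        print('lean',tl,'b',b,'front',proj(s,[F])[0][1].round(),'back',proj(s,[B])[0][1].round(),'w',abs(np.subtract(*proj(s,[F+ty*.023,F-ty*.023])[:,0])).round())
E
python3 -c "
from h import *
st();tilt()"
```

```text
t 23.9 tcp [ 0.6382 -0.0339  0.0701] yaw -87.0 F [ 0.   0.  -1.2] open 0.0459 30.0
mask rows 239 283 cols 206 311 0.83
lean -10 b 3 front 280.0 back 300.0 w 103.0
lean -10 b 8 front 273.0 back 292.0 w 100.0
lean 0 b 3 front 265.0 back 289.0 w 105.0
lean 0 b 8 front 259.0 back 282.0 w 101.0
lean 10 b 3 front 248.0 back 274.0 w 105.0
lean 10 b 8 front 244.0 back 270.0 w 101.0
```

send_rows:
  deltas:
    - [[0,0,0.001],0]
    - [[0,0,0.002],0]
    - [[0,0,0.003],0]
    - [[0,0,0.004],0]
    - [[0,0,0.0045],0]

```text
clock: 24.42
tool_pos: [0.6377, -0.0336, 0.0666]
orientation: [180.0, 0.0, -87.0]
force: [-0.0, 0.2, 0.3]
opening: 0.0455
gripper_force: 30.0
```

send_rows:
  deltas:
    - [[0,0,0],0]
    - [[0,0,0],0]
    - [[0,0,0],0]
    - [[0,0,0],0]
    - [[0,0,0],0]

```text
clock: 24.83
tool_pos: [0.6378, -0.0336, 0.0668]
orientation: [-180.0, 0.0, -87.0]
force: [0.1, -0.7, -0.7]
opening: 0.0456
gripper_force: 30.0
```

```bash
python3 -c "
from h import *
st();tilt()"
```

```text
t 24.8 tcp [ 0.6378 -0.0336  0.0668] yaw -87.0 F [ 0.1 -0.7 -0.7] open 0.0456 30.0
mask rows 239 283 cols 207 311 0.7
lean -10 b 3 front 280.0 back 300.0 w 103.0
lean -10 b 8 front 273.0 back 292.0 w 100.0
lean 0 b 3 front 265.0 back 289.0 w 105.0
lean 0 b 8 front 259.0 back 282.0 w 101.0
lean 10 b 3 front 248.0 back 274.0 w 105.0
lean 10 b 8 front 244.0 back 270.0 w 101.0
```

send_rows:
  deltas:
    - [[0,0,0],0]
    - [[0,0,0],0]
    - [[0,0,0],0]
    - [[0,0,0],0]
    - [[0,0,0],0]
  gripper: 0.6

```text
clock: 25.35
tool_pos: [0.6378, -0.0336, 0.0668]
orientation: [-180.0, -0.0, -87.0]
force: [0.3, 0.4, 0.1]
opening: 0.0524
gripper_force: 0.0
```

```bash
python3 -c "
from h import *
st();tilt()"
```

```text
t 25.4 tcp [ 0.6378 -0.0336  0.0668] yaw -87.0 F [0.3 0.4 0.1] open 0.0524 0.0
mask rows 158 241 cols 216 303 0.94
lean -10 b 3 front 280.0 back 300.0 w 103.0
lean -10 b 8 front 273.0 back 292.0 w 100.0
lean 0 b 3 front 265.0 back 289.0 w 105.0
lean 0 b 8 front 259.0 back 282.0 w 101.0
lean 10 b 3 front 248.0 back 274.0 w 105.0
lean 10 b 8 front 245.0 back 270.0 w 101.0
```

The chip fell back again; side-pushing slid it in the grip instead of rotating it. New method: tuck the chip's free end under the handle bar and raise the tool so the tail swings down. Then carry it over the bar so the tail goes past vertical, and lay it on the bench. The drawer must be shut so the bar can't give, and I'll reopen it later.

```bash
python3 - <<'E'
from h import *
a=np.radians(2.9); u=np.array([np.cos(a),np.sin(a)]); e=np.array([.5485,-.2765])  # TCP when bar shut
f=lambda L:tuple(e-L*u)
plan([(.6378,-.0336,.2,-87),(.50,-.10,.2,-55),(.42,-.2,.2,-25),(*f(.18),.19,2.9),(*f(.175),.105,2.9),(*f(.10),.105,2.9),(*f(.02),.105,2.9),(*f(-.003),.105,2.9)])
E
```

```text
[0.0, 0.0, -0.1666] -0.0
[0.0739, 0.1764, -0.0] -0.356
[0.045, 0.1536, -0.0] -0.333
[-0.0129, 0.1241, 0.0125] -0.31
[0.0062, 0.0, 0.1062] -0.0
[0.0938, 0.0, -0.0] -0.0
[0.1, -0.0, -0.0] -0.0
[0.0287, -0.0, -0.0] -0.0
```

send_rows:
  deltas:
    - [[0,0,-0.05],0]
    - [[0,0,-0.1],0]
    - [[0,0,-0.1666],0]
    - [[0,0,-0.1666],0]
    - [[0,0,-0.1666],0]

```text
clock: 25.87
tool_pos: [0.64, -0.0333, 0.2054]
orientation: [-179.5, 0.0, -87.0]
force: [0.2, -0.3, -0.8]
opening: 0.0525
gripper_force: 0.0
```

send_rows:
  deltas:
    - [[0.0739,0.1764,0],-0.356]
    - [[0.0739,0.1764,0],-0.356]
    - [[0.0739,0.1764,0],-0.356]
    - [[0.0739,0.1764,0],-0.356]
    - [[0.0739,0.1764,0],-0.356]
  gripper: 0

```text
clock: 26.28
tool_pos: [0.4944, -0.1017, 0.1995]
orientation: [179.9, 0.1, -54.7]
force: [-0.4, -0.1, -0.4]
opening: 0.025
gripper_force: 0.0
```

send_rows:
  deltas:
    - [[0.045,0.1536,0],-0.333]
    - [[0.045,0.1536,0],-0.333]
    - [[0.045,0.1536,0],-0.333]
    - [[0.045,0.1536,0],-0.333]
    - [[0.045,0.1536,0],-0.333]

```text
clock: 26.7
tool_pos: [0.4176, -0.2016, 0.1997]
orientation: [180.0, 0.0, -24.8]
force: [0.3, 0.2, 0.3]
opening: 0.0003
gripper_force: 0.0
```

send_rows:
  deltas:
    - [[-0.013,0.124,0.0125],-0.31]
    - [[-0.013,0.124,0.0125],-0.31]
    - [[-0.013,0.124,0.0125],-0.31]
    - [[-0.013,0.124,0.0125],-0.31]
    - [[-0.013,0.124,0.0125],-0.31]

```text
clock: 27.12
tool_pos: [0.3671, -0.2866, 0.1893]
orientation: [-180.0, 0.1, 3.2]
force: [0.7, 0.9, 0.6]
opening: 0.0008
gripper_force: 0.0
```

```bash
python3 - <<'E'
from h import *
st(); chips('top')
a=np.radians(2.9); u=np.array([np.cos(a),np.sin(a)]); e=np.array([.5485,-.2765])
f=lambda L:tuple(e-L*u)
plan([(*f(.178),.105,2.9),(*f(.10),.105,2.9),(*f(.02),.105,2.9),(*f(-.003),.105,2.9)])
E
```

```text
t 27.1 tcp [ 0.3671 -0.2866  0.1893] yaw 3.2 F [0.7 0.9 0.6] open 0.0008 0.0
top chip [637.8 -55.9] [46.5 46.4] ang 6.0 conf 0.87 blue 0.0 px [315. 177.]
top chip [472.5  59.1] [48.4 49.1] ang 23.4 conf 0.86 blue 0.0 px [274. 239.]
top chip [597.  253.1] [46.2 45.2] ang 74.5 conf 0.84 blue 0.63 px [198. 191.]
top chip [442.  161.1] [45.9 46.8] ang 67.4 conf 0.62 blue 0.0 px [232. 253.]
[0.0034, -0.0003, 0.1057] -0.001
[0.0975, 0.0, -0.0] -0.0
[0.1, -0.0, -0.0] -0.0
[0.0287, -0.0, -0.0] -0.0
```

send_rows:
  deltas:
    - [[0,0,0.04],0]
    - [[0,0,0.08],0]
    - [[0,0,0.1055],0]
    - [[0,0,0.1055],0]
    - [[0,0,0.1055],0]

```text
clock: 27.63
tool_pos: [0.3682, -0.2852, 0.1051]
orientation: [-180.0, 0.2, 2.9]
force: [0.5, -0.0, 1.0]
opening: 0.0008
gripper_force: 0.0
```

send_rows:
  deltas:
    - [[0.015,0,0],0]
    - [[0.03,0,0],0]
    - [[0.05,0,0],0]
    - [[0.075,0,0],0]
    - [[0.1,0,0],0]

```text
clock: 28.05
tool_pos: [0.4499, -0.2812, 0.1068]
orientation: [180.0, -0.0, 2.9]
force: [-2.4, 1.6, 1.3]
opening: 0.0005
gripper_force: 1.5
```

send_rows:
  deltas:
    - [[0.025,0,0],0]
    - [[0.05,0,0],0]
    - [[0.075,0,0],0]
    - [[0.09,0,0],0]
    - [[0.1,0,0],0]

```text
clock: 28.47
tool_pos: [0.5309, -0.2773, 0.1067]
orientation: [180.0, -0.1, 2.9]
force: [-3.0, 0.8, 1.5]
opening: 0.0004
gripper_force: 0.9
```

send_rows:
  deltas:
    - [[0.007,0,0],0]
    - [[0.014,0,0],0]
    - [[0.02,0,0],0]
    - [[0.025,0,0],0]
    - [[0.03,0,0],0]

```text
clock: 28.88
tool_pos: [0.549, -0.2764, 0.1055]
orientation: [-179.9, 0.4, 2.9]
force: [-22.5, -0.9, 18.7]
opening: 0.0003
gripper_force: 11.2
```

```bash
python3 -c "
from h import *
st()"
```

```text
t 28.9 tcp [ 0.549  -0.2764  0.1055] yaw 2.9 F [-22.5  -0.9  18.7] open 0.0003 11.2
```

```bash
cat >> h.py <<'E'
B=np.array([.5635,-.2765]); U=np.array([np.cos(np.radians(2.9)),np.sin(np.radians(2.9))])
def bar(d,z): return (*(B-d*U),z,2.9)
E
python3 - <<'E'
from h import *
w=pick((637.8,-55.9),-86.5,.014)
plan([bar(.05,.11),bar(.06,.2),(.56,-.15,.2,-30),(.62,-.07,.2,-60),(*w[0][:2],.13,-86.5),w[1]]); print()
plan([w[3],(.58,-.11,.17,-57),(.53,-.19,.17,-27),bar(.06,.16),bar(.05,.0985)],start=w[1])
E
```

```text
pick TCP [ 0.6369 -0.0419]
[-0.0444, 0.0011, -0.0056] -0.0
[-0.0125, -0.0, -0.1125] -0.0
[0.0786, -0.1581, -0.0] 0.366
[0.015, -0.1241, -0.0] 0.333
[-0.0198, -0.0359, 0.0875] 0.294
[0.0, -0.0, 0.0769] -0.0

[0.0, -0.0, -0.1269] -0.0
[0.0806, 0.0762, -0.0] -0.328
[0.0498, 0.1069, -0.0] -0.333
[0.0214, 0.1147, 0.0125] -0.332
[0.0125, 0.0, 0.0769] -0.0
```

send_rows:
  deltas:
    - [[-0.03,0,0],0]
    - [[-0.057,0,-0.04],0]
    - [[-0.057,0,-0.08],0]
    - [[-0.057,0,-0.118],0]
    - [[-0.057,0,-0.118],0]

```text
clock: 29.3
tool_pos: [0.5097, -0.2798, 0.207]
orientation: [179.8, -0.6, 2.9]
force: [1.3, -0.6, 1.0]
opening: 0.0001
gripper_force: 0.0
```

send_rows:
  deltas:
    - [[0.0786,-0.1581,0],0.366]
    - [[0.0786,-0.1581,0],0.366]
    - [[0.0786,-0.1581,0],0.366]
    - [[0.0786,-0.1581,0],0.366]
    - [[0.0786,-0.1581,0],0.366]
  gripper: 0.7

```text
clock: 29.72
tool_pos: [0.5655, -0.1455, 0.2003]
orientation: [-179.9, -0.1, -30.2]
force: [-0.8, -0.4, -0.4]
opening: 0.0281
gripper_force: 0.0
```

send_rows:
  deltas:
    - [[0.015,-0.1241,0],0.333]
    - [[0.015,-0.1241,0],0.333]
    - [[0.015,-0.1241,0],0.333]
    - [[0.015,-0.1241,0],0.333]
    - [[0.015,-0.1241,0],0.333]

```text
clock: 30.13
tool_pos: [0.6241, -0.0679, 0.1996]
orientation: [-180.0, -0.0, -60.3]
force: [0.1, -0.5, -0.1]
opening: 0.0588
gripper_force: 0.0
```

send_rows:
  deltas:
    - [[-0.02,-0.036,0.0875],0.294]
    - [[-0.02,-0.036,0.0875],0.294]
    - [[-0.02,-0.036,0.0875],0.294]
    - [[-0.02,-0.036,0.0875],0.294]
    - [[-0.02,-0.036,0.0875],0.294]

```text
clock: 30.55
tool_pos: [0.6399, -0.0413, 0.1291]
orientation: [179.9, -0.0, -86.6]
force: [0.1, 0.3, 1.0]
opening: 0.0614
gripper_force: 0.0
```

```bash
python3 - <<'E'
from h import *
st(); chips('wrist')
E
```

```text
t 30.6 tcp [ 0.6399 -0.0413  0.1291] yaw -86.6 F [0.1 0.3 1. ] open 0.0614 0.0
wrist chip [638.  -56.8] [46.4 47.4] ang 5.5 conf 0.8 blue 0.0 px [261. 187.]
```

send_rows:
  deltas:
    - [[0.002,0.004,0.02],-0.023]
    - [[0.002,0.004,0.04],-0.023]
    - [[0.002,0.004,0.06],-0.023]
    - [[0.002,0.004,0.0755],-0.023]
    - [[0.002,0.004,0.0755],-0.023]

```text
clock: 31.07
tool_pos: [0.6358, -0.0432, 0.0675]
orientation: [179.8, 0.0, -84.3]
force: [-1.5, 0.5, 0.1]
opening: 0.0618
gripper_force: 0.0
```

send_rows:
  deltas:
    - [[0,0,0],0]
    - [[0,0,0],0]
    - [[0,0,0],0]
    - [[0,0,0],0]
    - [[0,0,0],0]
  gripper: 0

```text
clock: 31.48
tool_pos: [0.6379, -0.0425, 0.0707]
orientation: [-179.9, -0.0, -84.4]
force: [-0.2, 0.4, 4.7]
opening: 0.0456
gripper_force: 30.0
```

send_rows:
  deltas:
    - [[0,0,0],0]
    - [[0,0,-0.02],0]
    - [[0,0,-0.05],0]
    - [[0,0,-0.09],0]
    - [[0,0,-0.127],0]

```text
clock: 31.9
tool_pos: [0.6367, -0.0427, 0.172]
orientation: [179.9, -0.0, -84.4]
force: [0.8, 0.5, -0.1]
opening: 0.0453
gripper_force: 30.0
```

```bash
python3 - <<'E'
from h import *
st(); plan([(.58,-.11,.17,-57),(.53,-.19,.17,-27),bar(.06,.16),bar(.05,.0985)])
E
```

```text
t 31.9 tcp [ 0.6367 -0.0427  0.172 ] yaw -84.4 F [ 0.8  0.5 -0.1] open 0.0453 30.0
[0.0768, 0.0788, 0.0025] -0.304
[0.0498, 0.1069, -0.0] -0.333
[0.0214, 0.1147, 0.0125] -0.332
[0.0125, 0.0, 0.0769] -0.0
```

send_rows:
  deltas:
    - [[0.0768,0.0788,0.002],-0.304]
    - [[0.0768,0.0788,0.002],-0.304]
    - [[0.0768,0.0788,0.002],-0.304]
    - [[0.0768,0.0788,0.002],-0.304]
    - [[0.0768,0.0788,0.002],-0.304]

```text
clock: 32.32
tool_pos: [0.5799, -0.1106, 0.17]
orientation: [-180.0, -0.0, -56.8]
force: [0.2, -0.9, -0.2]
opening: 0.0451
gripper_force: 30.0
```

send_rows:
  deltas:
    - [[0.0498,0.1069,0],-0.333]
    - [[0.0498,0.1069,0],-0.333]
    - [[0.0498,0.1069,0],-0.333]
    - [[0.0498,0.1069,0],-0.333]
    - [[0.0498,0.1069,0],-0.333]

```text
clock: 32.73
tool_pos: [0.5299, -0.1906, 0.1696]
orientation: [-180.0, 0.0, -26.9]
force: [0.1, -0.5, -1.0]
opening: 0.0454
gripper_force: 30.0
```

send_rows:
  deltas:
    - [[0.0214,0.1147,0.0125],-0.332]
    - [[0.0214,0.1147,0.0125],-0.332]
    - [[0.0214,0.1147,0.0125],-0.332]
    - [[0.0214,0.1147,0.0125],-0.332]
    - [[0.0214,0.1147,0.0125],-0.332]

```text
clock: 33.15
tool_pos: [0.5035, -0.2803, 0.1591]
orientation: [-180.0, 0.0, 2.9]
force: [-0.2, 0.2, -0.6]
opening: 0.0453
gripper_force: 30.0
```

```bash
python3 - <<'E'
from h import *
st(); s=snap('wrist')
for d in ctrl.cut_out(s,'chip0')[:2]:
    q=np.argwhere(d['pixels']); print('mask rows',q[:,0].min(),q[:,0].max(),'cols',q[:,1].min(),q[:,1].max(),round(d['conf'],2))
print(proj(s,[bar(0,.052)[:3]]), ctrl.boxes_of(s,'handle')[:1])
plan([bar(.05,.0985),bar(.0165,.0985)])
E
```

```text
t 33.1 tcp [ 0.5035 -0.2803  0.1591] yaw 2.9 F [-0.2  0.2 -0.6] open 0.0453 30.0
mask rows 174 245 cols 218 299 0.58
[[259.57592841 131.49048211]] [{'xy': [0.4992, 0.182], 'conf': 0.61}]
[0.0119, 0.0002, 0.0762] -0.004
[0.0419, -0.0, -0.0] -0.0
```

send_rows:
  deltas:
    - [[0.006,0,0.03],0]
    - [[0.01,0,0.06],0]
    - [[0.01,0,0.077],0]
    - [[0.01,0,0.077],0]
    - [[0.01,0,0.077],0]

```text
clock: 33.72
tool_pos: [0.5118, -0.2785, 0.0975]
orientation: [-180.0, 0.1, 2.7]
force: [0.4, -0.0, 0.8]
opening: 0.0456
gripper_force: 30.0
```

send_rows:
  deltas:
    - [[0.012,0,0],0]
    - [[0.024,0,0],0]
    - [[0.034,0,0],0]
    - [[0.0425,0,0],0]
    - [[0.0425,0,0],0]

```text
clock: 34.13
tool_pos: [0.5473, -0.2773, 0.0984]
orientation: [180.0, -0.0, 2.8]
force: [0.5, 0.0, -0.2]
opening: 0.0456
gripper_force: 30.0
```

send_rows:
  deltas:
    - [[0,0,-0.006],0]
    - [[0,0,-0.012],0]
    - [[0,0,-0.018],0]
    - [[0,0,-0.023],0]
    - [[0,0,-0.028],0]

```text
clock: 34.55
tool_pos: [0.545, -0.2772, 0.1201]
orientation: [-180.0, 0.1, 2.8]
force: [0.2, -0.4, -9.4]
opening: 0.0447
gripper_force: 30.0
```

send_rows:
  deltas:
    - [[0,0,-0.006],0]
    - [[0,0,-0.012],0]
    - [[0,0,-0.018],0]
    - [[0,0,-0.023],0]
    - [[0,0,-0.028],0]

```text
clock: 34.97
tool_pos: [0.5458, -0.2774, 0.1438]
orientation: [180.0, -0.0, 2.8]
force: [-2.1, 0.3, -4.3]
opening: 0.0443
gripper_force: 30.0
```

```bash
python3 - <<'E'
from h import *
st(); s=snap('wrist','w12')
for d in ctrl.cut_out(s,'chip0')[:2]:
    q=np.argwhere(d['pixels']); print('mask rows',q[:,0].min(),q[:,0].max(),'cols',q[:,1].min(),q[:,1].max(),round(d['conf'],2))
E
```

```text
t 35.0 tcp [ 0.5458 -0.2774  0.1438] yaw 2.8 F [-2.1  0.3 -4.3] open 0.0443 30.0
mask rows 202 246 cols 222 295 0.88
mask rows 0 202 cols 0 511 0.52
```

send_rows:
  deltas:
    - [[0.004,0,0],0]
    - [[0.008,0,0],0]
    - [[0.012,0,0],0]
    - [[0.016,0,0],0]
    - [[0.02,0,0],0]

```text
clock: 35.48
tool_pos: [0.5621, -0.2766, 0.1429]
orientation: [180.0, 0.0, 2.8]
force: [-4.2, -1.0, 3.4]
opening: 0.0438
gripper_force: 30.0
```

send_rows:
  deltas:
    - [[0.004,0,0],0]
    - [[0.008,0,0],0]
    - [[0.012,0,0],0]
    - [[0.016,0,0],0]
    - [[0.018,0,0],0]

```text
clock: 35.9
tool_pos: [0.5762, -0.2757, 0.1423]
orientation: [-180.0, 0.1, 2.8]
force: [-5.2, -0.4, -1.3]
opening: 0.0437
gripper_force: 30.0
```

```bash
python3 - <<'E'
from h import *
st(); s=snap('wrist','w13'); c=snap('scene')
for d in ctrl.cut_out(s,'chip0')[:2]:
    q=np.argwhere(d['pixels']); print('mask rows',q[:,0].min(),q[:,0].max(),'cols',q[:,1].min(),q[:,1].max(),round(d['conf'],2))
E
```

```text
t 35.9 tcp [ 0.5762 -0.2757  0.1423] yaw 2.8 F [-5.2 -0.4 -1.3] open 0.0437 30.0
```

send_rows:
  deltas:
    - [[-0.02,0,-0.005],0]
    - [[-0.05,0,-0.02],0]
    - [[-0.09,-0.02,-0.02],0]
    - [[-0.09,-0.06,-0.02],0]
    - [[-0.09,-0.1,-0.02],0]

```text
clock: 36.47
tool_pos: [0.5004, -0.1994, 0.1599]
orientation: [180.0, -0.3, 2.7]
force: [0.9, 1.1, -0.4]
opening: 0.044
gripper_force: 30.0
```

```bash
python3 - <<'E'
from h import *
st(); plan([(.50,-.06,.12,2.9),(.50,-.06,.092,2.9)])
E
```

```text
t 36.5 tcp [ 0.5004 -0.1994  0.1599] yaw 2.7 F [ 0.9  1.1 -0.4] open 0.044 30.0
[0.0076, -0.1741, 0.0499] -0.003
[0.0, 0.0, 0.035] -0.0
```

send_rows:
  deltas:
    - [[0,-0.174,0.02],0]
    - [[0,-0.174,0.05],0]
    - [[0,-0.174,0.05],0]
    - [[0,-0.174,0.05],0]
    - [[0,-0.174,0.05],0]

```text
clock: 36.88
tool_pos: [0.4945, -0.0567, 0.1185]
orientation: [-179.9, -0.2, 3.0]
force: [-1.0, 0.8, -0.8]
opening: 0.0434
gripper_force: 30.0
```

send_rows:
  deltas:
    - [[0,0,0.008],0]
    - [[0,0,0.016],0]
    - [[0.004,0,0.022],0]
    - [[0.01,0,0.028],0]
    - [[0.016,0,0.032],0]

```text
clock: 37.3
tool_pos: [0.5136, -0.0595, 0.0974]
orientation: [-180.0, -0.9, 2.9]
force: [6.0, 1.5, 22.2]
opening: 0.0451
gripper_force: 30.0
```

send_rows:
  deltas:
    - [[0.006,0,0.004],0]
    - [[0.012,0,0.008],0]
    - [[0.018,0,0.012],0]
    - [[0.022,0,0.016],0]
    - [[0.025,0,0.019],0]

```text
clock: 37.72
tool_pos: [0.5317, -0.0589, 0.0801]
orientation: [-179.9, -0.6, 2.8]
force: [4.5, 1.6, 9.9]
opening: 0.0453
gripper_force: 30.0
```

send_rows:
  deltas:
    - [[0.005,0,0.003],0]
    - [[0.01,0,0.006],0]
    - [[0.012,0,0.009],0]
    - [[0.012,0,0.011],0]
    - [[0.012,0,0.012],0]

```text
clock: 38.13
tool_pos: [0.5384, -0.0588, 0.0691]
orientation: [-180.0, -0.3, 2.8]
force: [4.9, -0.2, 6.2]
opening: 0.0448
gripper_force: 30.0
```

```bash
python3 -c "
from h import *
st()"
```

```text
t 38.1 tcp [ 0.5384 -0.0588  0.0691] yaw 2.8 F [ 4.9 -0.2  6.2] open 0.0448 30.0
```

send_rows:
  deltas:
    - [[0,0,0],0]
    - [[0,0,0],0]
    - [[0,0,0],0]
    - [[0,0,0],0]
    - [[0,0,0],0]
  gripper: 0.7

```text
clock: 38.55
tool_pos: [0.5354, -0.0586, 0.0681]
orientation: [180.0, 0.0, 2.8]
force: [-0.3, -0.5, -0.3]
opening: 0.0609
gripper_force: 0.0
```

send_rows:
  deltas:
    - [[0,0,-0.04],0]
    - [[0,0,-0.08],0]
    - [[0,0,-0.12],0]
    - [[0,0,-0.12],0]
    - [[0,0,-0.12],0]

```text
clock: 38.97
tool_pos: [0.5368, -0.0581, 0.1664]
orientation: [-180.0, -0.2, 2.8]
force: [-1.0, 0.3, -0.8]
opening: 0.061
gripper_force: 0.0
```

send_rows:
  deltas:
    - [[-0.14,0,0],0]
    - [[-0.14,0,0],0]
    - [[-0.14,0,0],0]
    - [[-0.14,0,0],0]
    - [[-0.14,0,0],0]

```text
clock: 39.38
tool_pos: [0.4221, -0.0641, 0.1639]
orientation: [-180.0, 0.1, 2.8]
force: [0.7, 0.3, 1.0]
opening: 0.0613
gripper_force: 0.0
```

```bash
python3 - <<'E'
from h import *
st(); chips('wrist');chips('scene'); chips('top')
E
```

```text
t 39.4 tcp [ 0.4221 -0.0641  0.1639] yaw 2.8 F [0.7 0.3 1. ] open 0.0613 0.0
wrist chip [514.  -58.2] [45.2 45.6] ang 2.4 conf 0.66 blue 0.56 px [259.  86.]
wrist chip [472.6  57.8] [46.2 50. ] ang 22.5 conf 0.6 blue 0.0 px [117. 135.]
wrist chip [440.1 149.5] [35.9 49.1] ang 69.9 conf 0.6 blue 0.0 px [ 20. 163.]
scene chip [601.  261.1] [55.3 52.3] ang 75.8 conf 0.89 blue 0.36 px [306. 257.]
scene chip [448.  168.8] [60.5 54.2] ang 68.5 conf 0.71 blue 0.0 px [324. 208.]
scene chip [478.2  66.6] [62.  50.9] ang 23.8 conf 0.59 blue 0.0 px [286. 196.]
scene chip [520.6 -49.6] [54.6 57.6] ang 0.6 conf 0.58 blue 0.0 px [244. 183.]
top chip [514.9 -59.9] [42.3 45.1] ang 0.4 conf 0.85 blue 0.59 px [318. 224.]
top chip [473.7  58.2] [45.9 46.2] ang 26.8 conf 0.82 blue 0.0 px [272. 237.]
top chip [595.9 252.6] [49.8 46.7] ang 76.4 conf 0.65 blue 0.57 px [197. 195.]
top chip [442.1 159.9] [45.3 47.3] ang 68.7 conf 0.64 blue 0.0 px [232. 253.]
```

Flip succeeded: the chip lies blue up at (514,−58) mm. Same procedure for the next chip at (473,58).

```bash
cat >> h.py <<'E'
def flip1(c,yaw,mid=[]):
    w=pick(c,yaw,.014); plan([(*w[0][:2],.13,yaw),w[1],w[3],*mid,bar(.06,.16),bar(.05,.0985)])
E
python3 - <<'E'
from h import *
flip1((473,58),22.5,[(.48,-.10,.17,12)])
E
```

```text
pick TCP [0.4601 0.0526]
[0.0514, -0.1432, 0.0425] -0.219
[0.0, -0.0, 0.0769] -0.0
[0.0, 0.0, -0.1269] -0.0
[-0.05, 0.1858, -0.0] 0.117
[-0.0178, 0.2256, 0.0125] 0.101
[0.0125, 0.0, 0.0769] -0.0
```

send_rows:
  deltas:
    - [[0.0514,-0.1432,0.0425],-0.219]
    - [[0.0514,-0.1432,0.0425],-0.219]
    - [[0.0514,-0.1432,0.0425],-0.219]
    - [[0.0514,-0.1432,0.0425],-0.219]
    - [[0.0514,-0.1432,0.0425],-0.219]

```text
clock: 40.1
tool_pos: [0.4601, 0.0544, 0.1293]
orientation: [180.0, 0.1, 22.7]
force: [-0.7, 0.4, 0.2]
opening: 0.0611
gripper_force: 0.0
```

send_rows:
  deltas:
    - [[0,0,0.02],0]
    - [[0,0,0.04],0]
    - [[0,0,0.06],0]
    - [[0,0,0.0765],0]
    - [[0,0,0.0765],0]

```text
clock: 40.52
tool_pos: [0.4581, 0.0512, 0.0671]
orientation: [180.0, 0.3, 22.4]
force: [0.8, -0.4, -0.5]
opening: 0.0612
gripper_force: 0.0
```

send_rows:
  deltas:
    - [[0,0,0],0]
    - [[0,0,0],0]
    - [[0,0,0],0]
    - [[0,0,0],0]
    - [[0,0,0],0]
  gripper: 0

```text
clock: 40.93
tool_pos: [0.4599, 0.0527, 0.07]
orientation: [-180.0, -0.1, 22.5]
force: [-0.8, -1.3, 4.7]
opening: 0.0453
gripper_force: 30.0
```

send_rows:
  deltas:
    - [[0,0,0],0]
    - [[0,0,-0.02],0]
    - [[0,0,-0.05],0]
    - [[0,0,-0.09],0]
    - [[0,0,-0.127],0]

```text
clock: 41.35
tool_pos: [0.459, 0.0524, 0.1721]
orientation: [180.0, 0.1, 22.5]
force: [0.2, 0.6, -1.1]
opening: 0.0453
gripper_force: 30.0
```

send_rows:
  deltas:
    - [[-0.05,0.186,0],0.117]
    - [[-0.05,0.186,0],0.117]
    - [[-0.05,0.186,0],0.117]
    - [[-0.05,0.186,0],0.117]
    - [[-0.05,0.186,0],0.117]

```text
clock: 41.77
tool_pos: [0.4794, -0.1038, 0.1709]
orientation: [180.0, 0.0, 11.8]
force: [0.0, -0.0, 0.3]
opening: 0.046
gripper_force: 30.0
```

send_rows:
  deltas:
    - [[-0.018,0.2256,0.0125],0.101]
    - [[-0.018,0.2256,0.0125],0.101]
    - [[-0.018,0.2256,0.0125],0.101]
    - [[-0.018,0.2256,0.0125],0.101]
    - [[-0.018,0.2256,0.0125],0.101]

```text
clock: 42.18
tool_pos: [0.5031, -0.2835, 0.1603]
orientation: [180.0, 0.0, 2.8]
force: [0.5, -0.4, -0.9]
opening: 0.045
gripper_force: 30.0
```

```bash
python3 - <<'E'
from h import *
st(); s=snap('wrist')
for d in ctrl.cut_out(s,'chip0')[:2]:
    q=np.argwhere(d['pixels']); print('mask rows',q[:,0].min(),q[:,0].max(),'cols',q[:,1].min(),q[:,1].max(),round(d['conf'],2))
plan([bar(.05,.0985)])
E
```

```text
t 42.2 tcp [ 0.5031 -0.2835  0.1603] yaw 2.8 F [ 0.5 -0.4 -0.9] open 0.045 30.0
mask rows 177 245 cols 217 299 0.91
mask rows 145 199 cols 0 41 0.9
[0.0138, -0.0032, 0.077] -0.002
```

send_rows:
  deltas:
    - [[0.006,-0.003,0.03],0]
    - [[0.0105,-0.003,0.06],0]
    - [[0.0105,-0.003,0.077],0]
    - [[0.0105,-0.003,0.077],0]
    - [[0.0105,-0.003,0.077],0]

```text
clock: 42.7
tool_pos: [0.5108, -0.2761, 0.0989]
orientation: [-180.0, 0.1, 2.9]
force: [1.0, -0.5, -0.6]
opening: 0.0453
gripper_force: 30.0
```

send_rows:
  deltas:
    - [[0.012,0,0],0]
    - [[0.024,0,0],0]
    - [[0.034,0,0],0]
    - [[0.0425,0,0],0]
    - [[0.0425,0,0],0]

```text
clock: 43.12
tool_pos: [0.5471, -0.2751, 0.0997]
orientation: [180.0, -0.1, 2.9]
force: [-0.2, -0.5, -0.7]
opening: 0.0457
gripper_force: 30.0
```

send_rows:
  deltas:
    - [[0,0,-0.006],0]
    - [[0,0,-0.012],0]
    - [[0,0,-0.018],0]
    - [[0,0,-0.023],0]
    - [[0,0,-0.028],0]

```text
clock: 43.53
tool_pos: [0.5443, -0.275, 0.1213]
orientation: [-180.0, 0.1, 2.9]
force: [0.5, 0.7, -9.4]
opening: 0.045
gripper_force: 30.0
```

send_rows:
  deltas:
    - [[0,0,-0.006],0]
    - [[0,0,-0.012],0]
    - [[0,0,-0.018],0]
    - [[0,0,-0.023],0]
    - [[0,0,-0.028],0]

```text
clock: 43.95
tool_pos: [0.5451, -0.2753, 0.145]
orientation: [180.0, -0.0, 2.9]
force: [-1.3, 0.2, -3.8]
opening: 0.0447
gripper_force: 30.0
```

send_rows:
  deltas:
    - [[0.004,0,0],0]
    - [[0.008,0,0],0]
    - [[0.012,0,0],0]
    - [[0.016,0,0],0]
    - [[0.02,0,0],0]

```text
clock: 44.37
tool_pos: [0.5614, -0.2745, 0.1441]
orientation: [180.0, 0.0, 2.9]
force: [-4.9, -0.4, 2.6]
opening: 0.0443
gripper_force: 30.0
```

send_rows:
  deltas:
    - [[0.004,0,0],0]
    - [[0.008,0,0],0]
    - [[0.012,0,0],0]
    - [[0.016,0,0],0]
    - [[0.018,0,0],0]

```text
clock: 44.78
tool_pos: [0.5755, -0.2736, 0.1434]
orientation: [-180.0, 0.1, 2.9]
force: [-5.0, -0.9, -2.6]
opening: 0.0439
gripper_force: 30.0
```

send_rows:
  deltas:
    - [[-0.02,0,-0.005],0]
    - [[-0.05,0,-0.02],0]
    - [[-0.09,-0.02,-0.02],0]
    - [[-0.09,-0.06,-0.02],0]
    - [[-0.09,-0.1,-0.02],0]

```text
clock: 45.2
tool_pos: [0.4997, -0.1972, 0.1609]
orientation: [180.0, -0.2, 2.7]
force: [0.8, 0.3, 0.5]
opening: 0.0439
gripper_force: 30.0
```

```bash
python3 - <<'E'
from h import *
st(); plan([(.50,-.06,.15,2.9),(.50,.07,.12,2.9)])
s=snap('wrist'); print(len(ctrl.cut_out(s,'chip0')))
E
```

```text
t 45.2 tcp [ 0.4997 -0.1972  0.1609] yaw 2.7 F [0.8 0.3 0.5] open 0.0439 30.0
[0.0086, -0.1713, 0.0136] -0.002
[0.0082, -0.1623, 0.0375] -0.0
3
```

send_rows:
  deltas:
    - [[0.008,-0.17,0.013],0]
    - [[0.008,-0.17,0.013],0]
    - [[0.008,-0.17,0.013],0]
    - [[0.008,-0.17,0.013],0]
    - [[0.008,-0.17,0.013],0]

```text
clock: 45.72
tool_pos: [0.5008, -0.0582, 0.1501]
orientation: [-180.0, -0.2, 3.1]
force: [0.6, -1.1, 0.2]
opening: 0.0439
gripper_force: 30.0
```

send_rows:
  deltas:
    - [[0.002,-0.163,0.01],0]
    - [[0.002,-0.163,0.0375],0]
    - [[0.002,-0.163,0.0375],0]
    - [[0.002,-0.163,0.0375],0]
    - [[0.002,-0.163,0.0375],0]

```text
clock: 46.13
tool_pos: [0.4951, 0.0715, 0.1191]
orientation: [-180.0, -0.1, 3.1]
force: [0.2, 0.4, 0.2]
opening: 0.0438
gripper_force: 30.0
```

send_rows:
  deltas:
    - [[0,0,0.008],0]
    - [[0,0,0.016],0]
    - [[0.004,0,0.022],0]
    - [[0.01,0,0.028],0]
    - [[0.016,0,0.032],0]

```text
clock: 46.55
tool_pos: [0.5122, 0.0698, 0.0974]
orientation: [-179.9, -0.6, 3.0]
force: [4.6, -4.4, 22.3]
opening: 0.0446
gripper_force: 30.1
```

send_rows:
  deltas:
    - [[0.006,0,0.004],0]
    - [[0.012,0,0.008],0]
    - [[0.018,0,0.012],0]
    - [[0.022,0,0.016],0]
    - [[0.025,0,0.019],0]

```text
clock: 46.97
tool_pos: [0.5308, 0.0705, 0.0804]
orientation: [-179.9, -0.4, 2.9]
force: [4.4, -1.1, 7.3]
opening: 0.0448
gripper_force: 30.0
```

send_rows:
  deltas:
    - [[0.005,0,0.003],0]
    - [[0.01,0,0.006],0]
    - [[0.012,0,0.009],0]
    - [[0.012,0,0.012],0]
    - [[0.012,0,0.013],0]

```text
clock: 47.38
tool_pos: [0.5376, 0.0709, 0.0685]
orientation: [-180.0, -0.1, 2.9]
force: [3.5, -1.5, 5.0]
opening: 0.0451
gripper_force: 30.0
```

send_rows:
  deltas:
    - [[0,0,0],0]
    - [[0,0,0],0]
    - [[0,0,0],0]
    - [[0,0,0],0]
    - [[0,0,0],0]
  gripper: 0.7

```text
clock: 47.8
tool_pos: [0.536, 0.0712, 0.0682]
orientation: [180.0, 0.0, 2.9]
force: [-0.1, -0.3, 0.4]
opening: 0.0614
gripper_force: 0.0
```

send_rows:
  deltas:
    - [[0,0,-0.04],0]
    - [[0,0,-0.08],0]
    - [[0,0,-0.1],0]
    - [[-0.05,0,-0.1],0]
    - [[-0.1,0,-0.1],0]

```text
clock: 48.22
tool_pos: [0.4571, 0.0677, 0.1491]
orientation: [-179.9, -0.1, 2.8]
force: [-1.0, 0.9, 0.4]
opening: 0.0613
gripper_force: 0.0
```

```bash
python3 - <<'E'
from h import *
st(); chips('wrist'); chips('top')
flip1((442,160),-23.5,[(.45,.0,.17,-10),(.46,-.15,.17,0)])
E
```

```text
t 48.2 tcp [0.4571 0.0677 0.1491] yaw 2.8 F [-1.   0.9  0.4] open 0.0613 0.0
wrist chip [586.1 243.9] [36. 35.] ang 79.3 conf 0.96 blue 0.49 px [29. 24.]
wrist chip [511.1  71.1] [45.6 45.6] ang 3.0 conf 0.95 blue 0.57 px [258. 137.]
wrist chip [444.8 160.3] [46.9 47.3] ang 67.7 conf 0.78 blue 0.0 px [157. 207.]
wrist chip [513.9 -55. ] [45.9 50.6] ang 2.8 conf 0.76 blue 0.55 px [418. 141.]
top chip [595.9 253.3] [46.2 45.3] ang 75.0 conf 0.79 blue 0.62 px [198. 192.]
top chip [513.6 -61.2] [44.9 47.8] ang 0.4 conf 0.69 blue 0.58 px [318. 223.]
top chip [512.7  68.7] [45.  47.9] ang 0.4 conf 0.51 blue 0.54 px [269. 225.]
pick TCP [0.4292 0.1656]
[-0.0267, -0.1246, 0.0237] 0.294
[0.0, -0.0, 0.0769] -0.0
[0.0, -0.0, -0.1269] -0.0
[0.1064, 0.1794, -0.0] -0.15
[0.0449, 0.1825, -0.0] -0.111
[0.0545, 0.1619, 0.0125] -0.032
[0.0125, 0.0, 0.0769] -0.0
```

send_rows:
  deltas:
    - [[-0.025,-0.1246,0],0.29]
    - [[-0.025,-0.1246,0.02],0.29]
    - [[-0.025,-0.1246,0.0237],0.29]
    - [[-0.025,-0.1246,0.0237],0.29]
    - [[-0.025,-0.1246,0.0237],0.29]

```text
clock: 48.83
tool_pos: [0.4318, 0.1675, 0.1289]
orientation: [180.0, 0.0, -23.4]
force: [-0.1, -0.4, -0.0]
opening: 0.0615
gripper_force: 0.0
```

send_rows:
  deltas:
    - [[0,0,0.02],0]
    - [[0,0,0.04],0]
    - [[0,0,0.06],0]
    - [[0,0,0.0765],0]
    - [[0,0,0.0765],0]

```text
clock: 49.25
tool_pos: [0.4319, 0.1651, 0.0667]
orientation: [179.9, 0.0, -23.0]
force: [0.1, -0.1, 0.7]
opening: 0.0612
gripper_force: 0.0
```

send_rows:
  deltas:
    - [[0,0,0],0]
    - [[0,0,0],0]
    - [[0,0,0],0]
    - [[0,0,0],0]
    - [[0,0,0],0]
  gripper: 0

```text
clock: 49.67
tool_pos: [0.4317, 0.1658, 0.0686]
orientation: [-180.0, -0.0, -23.2]
force: [0.9, 0.0, -1.2]
opening: 0.046
gripper_force: 29.9
```

send_rows:
  deltas:
    - [[0,0,0],0]
    - [[0,0,-0.02],0]
    - [[0,0,-0.05],0]
    - [[0,0,-0.09],0]
    - [[0,0,-0.127],0]

```text
clock: 50.08
tool_pos: [0.4311, 0.1654, 0.1711]
orientation: [179.9, 0.0, -23.2]
force: [0.7, 0.2, -0.9]
opening: 0.0454
gripper_force: 29.9
```

send_rows:
  deltas:
    - [[0.1064,0.1794,0],-0.15]
    - [[0.1064,0.1794,0],-0.15]
    - [[0.1064,0.1794,0],-0.15]
    - [[0.1064,0.1794,0],-0.15]
    - [[0.1064,0.1794,0],-0.15]

```text
clock: 50.5
tool_pos: [0.4525, -0.0035, 0.17]
orientation: [180.0, 0.0, -9.8]
force: [0.1, 0.2, -0.5]
opening: 0.0454
gripper_force: 29.9
```

send_rows:
  deltas:
    - [[0.045,0.1825,0],-0.111]
    - [[0.045,0.1825,0],-0.111]
    - [[0.045,0.1825,0],-0.111]
    - [[0.045,0.1825,0],-0.111]
    - [[0.045,0.1825,0],-0.111]

```text
clock: 50.92
tool_pos: [0.4639, -0.1538, 0.1697]
orientation: [180.0, 0.0, 0.1]
force: [0.3, -0.7, 0.1]
opening: 0.0455
gripper_force: 29.9
```

send_rows:
  deltas:
    - [[0.0545,0.162,0.0125],-0.032]
    - [[0.0545,0.162,0.0125],-0.032]
    - [[0.0545,0.162,0.0125],-0.032]
    - [[0.0545,0.162,0.0125],-0.032]
    - [[0.0545,0.162,0.0125],-0.032]

```text
clock: 51.33
tool_pos: [0.5089, -0.2816, 0.1589]
orientation: [180.0, 0.1, 3.0]
force: [0.5, -0.3, -0.2]
opening: 0.046
gripper_force: 29.9
```

```bash
python3 - <<'E'
from h import *
st(); s=snap('wrist')
for d in ctrl.cut_out(s,'chip0')[:2]:
    q=np.argwhere(d['pixels']); print('mask rows',q[:,0].min(),q[:,0].max(),'cols',q[:,1].min(),q[:,1].max(),round(d['conf'],2))
plan([bar(.05,.0985)])
E
```

```text
t 51.3 tcp [ 0.5089 -0.2816  0.1589] yaw 3.0 F [ 0.5 -0.3 -0.2] open 0.046 29.9
mask rows 182 245 cols 216 299 0.82
mask rows 152 204 cols 0 42 0.7
[0.0071, 0.0002, 0.0759] 0.002
```

send_rows:
  deltas:
    - [[0.0025,0,0.03],0]
    - [[0.0025,0,0.06],0]
    - [[0.0025,0,0.076],0]
    - [[0.0025,0,0.076],0]
    - [[0.0025,0,0.076],0]

```text
clock: 51.85
tool_pos: [0.51, -0.2779, 0.0991]
orientation: [-180.0, 0.1, 3.3]
force: [-0.1, -1.0, -0.5]
opening: 0.0455
gripper_force: 29.9
```

send_rows:
  deltas:
    - [[0.012,0,0],0]
    - [[0.024,0,0],0]
    - [[0.034,0,0],0]
    - [[0.0435,0,0],0]
    - [[0.0435,0,0],0]

```text
clock: 52.27
tool_pos: [0.5472, -0.277, 0.0996]
orientation: [180.0, -0.1, 3.2]
force: [-0.7, -0.4, -0.6]
opening: 0.0457
gripper_force: 29.9
```

send_rows:
  deltas:
    - [[0,0,-0.006],0]
    - [[0,0,-0.012],0]
    - [[0,0,-0.018],0]
    - [[0,0,-0.023],0]
    - [[0,0,-0.028],0]

```text
clock: 52.68
tool_pos: [0.5441, -0.2768, 0.1211]
orientation: [-180.0, 0.1, 3.1]
force: [-0.4, 0.1, -10.0]
opening: 0.0451
gripper_force: 30.0
```

send_rows:
  deltas:
    - [[0,0,-0.006],0]
    - [[0,0,-0.012],0]
    - [[0,0,-0.018],0]
    - [[0,0,-0.022],0]
    - [[0,0,-0.026],0]

```text
clock: 53.1
tool_pos: [0.5451, -0.2772, 0.1433]
orientation: [180.0, -0.0, 3.2]
force: [-2.6, -0.7, -4.3]
opening: 0.045
gripper_force: 30.0
```

send_rows:
  deltas:
    - [[0.004,0,0],0]
    - [[0.008,0,0],0]
    - [[0.012,0,0],0]
    - [[0.016,0,0],0]
    - [[0.02,0,0],0]

```text
clock: 53.52
tool_pos: [0.5608, -0.2764, 0.143]
orientation: [180.0, 0.0, 3.2]
force: [-4.7, -0.2, 2.8]
opening: 0.0443
gripper_force: 30.0
```

send_rows:
  deltas:
    - [[0.004,0,0],0]
    - [[0.008,0,0],0]
    - [[0.012,0,0],0]
    - [[0.016,0,0],0]
    - [[0.018,0,0],0]

```text
clock: 53.93
tool_pos: [0.5755, -0.2756, 0.1422]
orientation: [180.0, 0.0, 3.2]
force: [-5.4, -2.2, -0.3]
opening: 0.0438
gripper_force: 30.0
```

send_rows:
  deltas:
    - [[-0.02,0,-0.005],0]
    - [[-0.05,0,-0.02],0]
    - [[-0.09,-0.02,-0.02],0]
    - [[-0.09,-0.06,-0.02],0]
    - [[-0.09,-0.1,-0.02],0]

```text
clock: 54.35
tool_pos: [0.4993, -0.1994, 0.1593]
orientation: [180.0, -0.2, 3.0]
force: [2.0, 0.5, -0.6]
opening: 0.0442
gripper_force: 30.0
```

```bash
python3 - <<'E'
from h import *
st(); plan([(.46,-.06,.15,2.9),(.43,.11,.15,2.9),(.43,.18,.12,2.9)])
s=snap('wrist'); print(len(ctrl.cut_out(s,'chip0')))
E
```

```text
t 54.4 tcp [ 0.4993 -0.1994  0.1593] yaw 3.0 F [ 2.   0.5 -0.6] open 0.0442 30.0
[-0.0399, -0.1767, 0.0116] 0.001
[-0.0267, -0.2141, -0.0] -0.0
[0.0044, -0.0874, 0.0375] -0.0
1
```

send_rows:
  deltas:
    - [[0.008,-0.228,0.005],0]
    - [[0.008,-0.228,0.005],0]
    - [[0.008,-0.228,0.005],0]
    - [[0.008,-0.228,0.005],0]
    - [[0.008,-0.228,0.005],0]

```text
clock: 54.87
tool_pos: [0.4973, -0.0128, 0.1552]
orientation: [-179.9, -0.3, 3.3]
force: [0.8, -0.6, -0.8]
opening: 0.0444
gripper_force: 30.0
```

send_rows:
  deltas:
    - [[0.004,-0.228,0],0]
    - [[0.004,-0.228,0.02],0]
    - [[0.004,-0.228,0.046],0]
    - [[0.004,-0.228,0.046],0]
    - [[0.004,-0.228,0.046],0]

```text
clock: 55.28
tool_pos: [0.4898, 0.1701, 0.1173]
orientation: [-179.9, -0.2, 3.3]
force: [0.3, -0.4, -0.8]
opening: 0.0439
gripper_force: 30.0
```

send_rows:
  deltas:
    - [[0,0,0.008],0]
    - [[0,0,0.016],0]
    - [[0.004,0,0.022],0]
    - [[0.01,0,0.028],0]
    - [[0.016,0,0.032],0]

```text
clock: 55.7
tool_pos: [0.5067, 0.1678, 0.0957]
orientation: [-179.7, -0.6, 3.3]
force: [6.1, -1.6, 22.3]
opening: 0.0438
gripper_force: 30.0
```

send_rows:
  deltas:
    - [[0.006,0,0.004],0]
    - [[0.012,0,0.008],0]
    - [[0.018,0,0.012],0]
    - [[0.022,0,0.016],0]
    - [[0.025,0,0.019],0]

```text
clock: 56.12
tool_pos: [0.5251, 0.1678, 0.0785]
orientation: [-179.8, -0.4, 3.1]
force: [3.1, 0.8, 4.1]
opening: 0.0423
gripper_force: 30.0
```

```bash
python3 - <<'E'
from h import *
st()
E
```

```text
t 56.1 tcp [0.5251 0.1678 0.0785] yaw 3.1 F [3.1 0.8 4.1] open 0.0423 30.0
```

send_rows:
  deltas:
    - [[0.004,0,0.003],0]
    - [[0.008,0,0.006],0]
    - [[0.01,0,0.009],0]
    - [[0.01,0,0.011],0]
    - [[0.01,0,0.012],0]

```text
clock: 56.53
tool_pos: [0.5289, 0.167, 0.0664]
orientation: [180.0, 0.1, 3.1]
force: [-1.4, -0.1, 0.5]
opening: 0.0393
gripper_force: 36.3
```

send_rows:
  deltas:
    - [[0,0,0],0]
    - [[0,0,0],0]
    - [[0,0,0],0]
    - [[0,0,0],0]
    - [[0,0,0],0]
  gripper: 0.7

```text
clock: 56.95
tool_pos: [0.529, 0.1676, 0.067]
orientation: [180.0, 0.0, 3.2]
force: [0.3, -0.7, 0.1]
opening: 0.0605
gripper_force: 0.0
```

send_rows:
  deltas:
    - [[0,0,-0.04],0]
    - [[0,0,-0.08],0]
    - [[0,0,-0.12],0]
    - [[-0.05,0,-0.12],0]
    - [[-0.1,0,-0.12],0]

```text
clock: 57.37
tool_pos: [0.4505, 0.1642, 0.1647]
orientation: [-179.8, -0.2, 3.1]
force: [-2.4, 1.2, -0.9]
opening: 0.0614
gripper_force: 0.0
```

```bash
python3 - <<'E'
from h import *
st(); chips('wrist'); chips('top')
# go to gap behind bar (20 mm beyond bar centre)
plan([(.45,.0,.165,3),bar(.06,.165),bar(-.0195,.15),bar(-.0195,.099)])
E
```

```text
t 57.4 tcp [0.4505 0.1642 0.1647] yaw 3.1 F [-2.4  1.2 -0.9] open 0.0614 0.0
wrist chip [590.4 255.4] [48.8 37.9] ang 76.4 conf 0.89 blue 0.56 px [156.  23.]
wrist chip [498.  166.3] [45.2 45.7] ang 87.1 conf 0.74 blue 0.6 px [262. 145.]
wrist chip [513.5 -38.2] [45.3 25.6] ang 3.0 conf 0.73 blue 0.22 px [498. 144.]
wrist chip [511.4  72.7] [45.9 50.3] ang 2.7 conf 0.61 blue 0.55 px [371. 135.]
top chip [513.6 -59.9] [44.9 45.2] ang 0.4 conf 0.75 blue 0.62 px [320. 224.]
top chip [498.9 163.1] [45.  45.4] ang 0.4 conf 0.75 blue 0.56 px [231. 232.]
top chip [512.7  71.4] [39.7 42.6] ang 0.4 conf 0.71 blue 0.71 px [268. 221.]
[-0.0099, 0.2038, -0.0015] 0.003
[0.0243, 0.1762, -0.0] 0.001
[0.0244, 0.1762, -0.0] 0.001
[0.0994, 0.0, 0.0188] -0.0
[0.0, 0.0, 0.0637] -0.0
```

All four chips now lie blue up. Next I hook the handle and reopen the drawer.

send_rows:
  deltas:
    - [[-0.01,0.204,0],0]
    - [[-0.01,0.204,0],0]
    - [[-0.01,0.204,0],0]
    - [[-0.01,0.204,0],0]
    - [[-0.01,0.204,0],0]
  gripper: 0

```text
clock: 57.98
tool_pos: [0.45, -0.005, 0.1627]
orientation: [180.0, 0.1, 2.9]
force: [-0.4, 0.4, 1.1]
opening: 0.0334
gripper_force: 0.0
```

send_rows:
  deltas:
    - [[0.0243,0.1762,0],0]
    - [[0.0243,0.1762,0],0]
    - [[0.0243,0.1762,0],0]
    - [[0.0243,0.1762,0],0]
    - [[0.0243,0.1762,0],0]

```text
clock: 58.4
tool_pos: [0.4789, -0.1432, 0.1626]
orientation: [180.0, 0.0, 2.9]
force: [0.6, -0.3, 1.1]
opening: 0.0021
gripper_force: 0.0
```

send_rows:
  deltas:
    - [[0.0243,0.1762,0],0]
    - [[0.0243,0.1762,0],0]
    - [[0.0243,0.1762,0],0]
    - [[0.0243,0.1762,0],0]
    - [[0.0243,0.1762,0],0]

```text
clock: 58.82
tool_pos: [0.506, -0.283, 0.1622]
orientation: [180.0, 0.0, 3.0]
force: [0.4, -0.6, 1.3]
opening: 0.0002
gripper_force: 0.0
```

```bash
python3 - <<'E'
from h import *
st(); plan([bar(-.0195,.15),bar(-.0195,.099)])
E
```

```text
t 58.8 tcp [ 0.506  -0.283   0.1622] yaw 3.0 F [ 0.4 -0.6  1.3] open 0.0002 0.0
[0.0966, -0.0043, 0.0153] 0.001
[0.0, 0.0, 0.0637] -0.0
```

send_rows:
  deltas:
    - [[0.0975,-0.004,0.015],0]
    - [[0.0975,-0.004,0.015],0]
    - [[0.0975,-0.004,0.015],0]
    - [[0.0975,-0.004,0.015],0]
    - [[0.0975,-0.004,0.015],0]

```text
clock: 59.23
tool_pos: [0.5825, -0.2714, 0.1501]
orientation: [-180.0, 0.1, 3.2]
force: [-0.6, 0.4, -0.5]
opening: 0.0001
gripper_force: 0.0
```

send_rows:
  deltas:
    - [[0,0,0],0]
    - [[0,0,0.015],0]
    - [[0,0,0.03],0]
    - [[0,0,0.045],0]
    - [[0,0,0.0637],0]

```text
clock: 59.65
tool_pos: [0.5821, -0.2721, 0.0993]
orientation: [180.0, -0.0, 3.2]
force: [-0.1, -0.8, -0.0]
opening: 0.0002
gripper_force: 0.0
```

send_rows:
  deltas:
    - [[-0.01,0,0],0]
    - [[-0.025,0,0],0]
    - [[-0.045,0,0],0]
    - [[-0.065,0,0],0]
    - [[-0.085,0,0],0]

```text
clock: 60.07
tool_pos: [0.5135, -0.2758, 0.1001]
orientation: [180.0, -0.0, 3.2]
force: [2.0, -0.7, -3.1]
opening: 0.0006
gripper_force: 1.3
```

send_rows:
  deltas:
    - [[-0.02,0,0],0]
    - [[-0.045,0,0],0]
    - [[-0.07,0,0],0]
    - [[-0.09,0,0],0]
    - [[-0.105,0,0],0]

```text
clock: 60.48
tool_pos: [0.4288, -0.2805, 0.1005]
orientation: [180.0, -0.0, 3.1]
force: [2.2, 0.9, -1.0]
opening: 0.0003
gripper_force: 1.0
```

send_rows:
  deltas:
    - [[-0.006,0,0],0]
    - [[-0.012,0,0],0]
    - [[-0.016,0,0],0]
    - [[-0.02,0,0],0]
    - [[-0.023,0,0],0]

```text
clock: 60.9
tool_pos: [0.4157, -0.2816, 0.1007]
orientation: [179.9, -0.4, 3.2]
force: [15.0, 7.4, -10.0]
opening: 0.0003
gripper_force: 7.7
```

```bash
cat >> h.py <<'E'
V=np.array([-U[1],U[0]])
def pad(k): return T+k*V
E
python3 - <<'E'
from h import *
st(); o=ctrl.get_obs()['tool_pos']
plan([(.421,-.2815,.1,3),(.421,-.2815,.2,3),(.46,-.18,.2,-27),(.50,-.10,.2,-57),(.514,-.0585,.13,-87.1)])
E
```

```text
t 60.9 tcp [ 0.4157 -0.2816  0.1007] yaw 3.2 F [ 15.    7.4 -10. ] open 0.0003 7.7
[0.0066, 0.0003, 0.0008] 0.002
[0.0, 0.0, -0.125] -0.0
[0.0553, -0.1241, -0.0] 0.333
[-0.0008, -0.1118, -0.0] 0.333
[-0.034, -0.0429, 0.0875] 0.334
```

send_rows:
  deltas:
    - [[0.012,0,0],0]
    - [[0.012,0,-0.02],0]
    - [[0.012,0,-0.06],0]
    - [[0.012,0,-0.12],0]
    - [[0.012,0,-0.125],0]

```text
clock: 61.32
tool_pos: [0.4242, -0.282, 0.2054]
orientation: [179.8, -0.3, 3.3]
force: [0.6, -0.7, 0.4]
opening: 0.0002
gripper_force: 0.0
```

send_rows:
  deltas:
    - [[0.0553,-0.1241,0],0.333]
    - [[0.0553,-0.1241,0],0.333]
    - [[0.0553,-0.1241,0],0.333]
    - [[0.0553,-0.1241,0],0.333]
    - [[0.0553,-0.1241,0],0.333]
  gripper: 0.7

```text
clock: 61.73
tool_pos: [0.4615, -0.1776, 0.2001]
orientation: [180.0, 0.0, -27.0]
force: [-0.8, -0.6, 0.2]
opening: 0.0283
gripper_force: 0.0
```

send_rows:
  deltas:
    - [[0,-0.112,0],0.333]
    - [[0,-0.112,0],0.333]
    - [[0,-0.112,0],0.333]
    - [[0,-0.112,0],0.333]
    - [[0,-0.112,0],0.333]

```text
clock: 62.15
tool_pos: [0.5016, -0.0983, 0.1997]
orientation: [179.9, 0.0, -57.1]
force: [0.0, 0.6, 0.7]
opening: 0.059
gripper_force: 0.0
```

send_rows:
  deltas:
    - [[-0.034,-0.043,0.0875],0.334]
    - [[-0.034,-0.043,0.0875],0.334]
    - [[-0.034,-0.043,0.0875],0.334]
    - [[-0.034,-0.043,0.0875],0.334]
    - [[-0.034,-0.043,0.0875],0.334]

```text
clock: 62.57
tool_pos: [0.5147, -0.0575, 0.1289]
orientation: [179.8, -0.1, -87.1]
force: [0.7, 0.6, 0.1]
opening: 0.0613
gripper_force: 0.0
```

```bash
python3 - <<'E'
from h import *
st(); chips('wrist'); s,_=chips('top'); chips('scene')
g=s['color'].astype(int).sum(2)
# dark pads
m=(g<100).astype(np.uint8); n,l,stt,cen=cv2.connectedComponentsWithStats(m)
for i in range(1,n):
    if 150<stt[i,4]<900: print(stt[i],onz(s,cen[i]+0,.016).round(4))
print(proj(s,[(*pad(k),.016) for k in (.1125,.0375,-.0375,-.1125)]).round(1))
plan([(.514,-.0585,.0715,-87.1)])
w=[(.514,-.0585,.17,-87.1),(*pad(-.0375),.17,-87.1),(*pad(-.1125),.15,-87.1),(*pad(-.1125),.0885,-87.1)]
plan(w,start=(.514,-.0585,.0715,-87.1))
E
```

```text
t 62.6 tcp [ 0.5147 -0.0575  0.1289] yaw -87.1 F [0.7 0.6 0.1] open 0.0613 0.0
wrist chip [495.5 -86.4] [46.6 46.6] ang 2.8 conf 0.97 blue 0.49 px [285. 172.]
top chip [594.9 253. ] [45.1 43.8] ang 75.1 conf 0.74 blue 0.65 px [200. 194.]
top chip [513.4 164.5] [21.2 42.6] ang 0.4 conf 0.49 blue 0.48 px [229. 224.]
scene chip [518.9  77.2] [56.3 55.9] ang 1.4 conf 0.75 blue 0.33 px [274. 199.]
scene chip [600.9 261. ] [55.7 51.1] ang 75.1 conf 0.57 blue 0.35 px [303. 257.]
scene chip [504.  170.9] [57.8 54.2] ang 86.2 conf 0.52 blue 0.0 px [308. 217.]
scene chip [501.9 -75. ] [57.6 54.4] ang 6.3 conf 0.51 blue 0.18 px [242. 180.]
[380 118  44  20 387] [ 0.7777 -0.2887  0.016 ]
[266 183  84  50 781] [ 0.5842 -0.0657  0.016 ]
[266 281  49 103 529] [0.2005 0.0329 0.016 ]
[196 332  10  52 359] [0.1661 0.2413 0.016 ]
[[357.1 221. ]
 [385.5 219.7]
 [414.  218.5]
 [442.5 217.2]]
[0.0006, 0.0013, 0.0737] 0.004
[0.0, -0.0, -0.1231] -0.0
[0.1616, -0.0043, -0.0] -0.0
[0.1616, -0.0043, -0.0] -0.0
[0.0938, 0.0, 0.025] -0.0
[0.0, -0.0, 0.0769] -0.0
```

One chip was knocked aside and now lies at (495.5,−86.4), beside the drawer. I'll grip it 13 mm off-centre, away from the panel, and allow for that when placing it.

```bash
python3 - <<'E'
from h import *
a=np.radians(-87.1); tx=np.array([np.cos(a),np.sin(a)]); of=.0135
p=np.array([.4955,-.0864])-of*tx; q=pad(-.1125)-of*tx; m=pad(-.0375)-of*tx
print(p,q)
plan([(*p,.12,-87.1),(*p,.072,-87.1),(*p,.17,-87.1),(*m,.17,-87.1),(*q,.14,-87.1),(*q,.0885,-87.1)])
E
```

```text
[ 0.494817   -0.07291729] [ 0.5370087  -0.37787322]
[0.0172, 0.0263, 0.0131] 0.004
[0.0, -0.0, 0.06] -0.0
[0.0, -0.0, -0.1225] -0.0
[0.1448, -0.0167, -0.0] -0.0
[0.1448, -0.0167, -0.0] -0.0
[0.0938, 0.0, 0.0375] -0.0
[0.0, -0.0, 0.0644] -0.0
```

send_rows:
  deltas:
    - [[0.0172,0.0263,0.013],0]
    - [[0.0172,0.0263,0.013],0]
    - [[0.0172,0.0263,0.013],0]
    - [[0.0172,0.0263,0.013],0]
    - [[0.0172,0.0263,0.013],0]

```text
clock: 63.28
tool_pos: [0.4953, -0.0726, 0.1202]
orientation: [-179.9, 0.0, -86.8]
force: [0.7, 0.2, -0.0]
opening: 0.0614
gripper_force: 0.0
```

send_rows:
  deltas:
    - [[0,0,0.02],0]
    - [[0,0,0.035],0]
    - [[0,0,0.05],0]
    - [[0,0,0.06],0]
    - [[0,0,0.06],0]

```text
clock: 63.7
tool_pos: [0.4942, -0.0727, 0.0704]
orientation: [179.9, -0.0, -86.8]
force: [-0.3, -0.6, 1.3]
opening: 0.0612
gripper_force: 0.0
```

send_rows:
  deltas:
    - [[0,0,0],0]
    - [[0,0,0],0]
    - [[0,0,0],0]
    - [[0,0,0],0]
    - [[0,0,0],0]
  gripper: 0

```text
clock: 64.12
tool_pos: [0.4951, -0.0726, 0.0723]
orientation: [-179.9, 0.0, -86.8]
force: [-0.1, 0.6, 4.5]
opening: 0.0454
gripper_force: 30.0
```

send_rows:
  deltas:
    - [[0,0,0],0]
    - [[0,0,-0.02],0]
    - [[0,0,-0.05],0]
    - [[0,0,-0.09],0]
    - [[0,0,-0.1225],0]

```text
clock: 64.53
tool_pos: [0.4945, -0.0728, 0.1712]
orientation: [180.0, -0.0, -86.8]
force: [1.2, 0.7, 0.1]
opening: 0.0456
gripper_force: 30.0
```

send_rows:
  deltas:
    - [[0.1448,-0.0167,0],0]
    - [[0.1448,-0.0167,0],0]
    - [[0.1448,-0.0167,0],0]
    - [[0.1448,-0.0167,0],0]
    - [[0.1448,-0.0167,0],0]

```text
clock: 64.95
tool_pos: [0.514, -0.1893, 0.1693]
orientation: [180.0, 0.0, -87.0]
force: [0.1, 0.1, 0.7]
opening: 0.0453
gripper_force: 30.0
```

send_rows:
  deltas:
    - [[0.1448,-0.0167,0],0]
    - [[0.1448,-0.0167,0],0]
    - [[0.1448,-0.0167,0],0]
    - [[0.1448,-0.0167,0],0]
    - [[0.1448,-0.0167,0],0]

```text
clock: 65.37
tool_pos: [0.5338, -0.3032, 0.1689]
orientation: [179.9, 0.0, -87.0]
force: [1.0, 0.7, -0.4]
opening: 0.0452
gripper_force: 30.0
```

```bash
python3 - <<'E'
from h import *
st(); s=snap('wrist','w20')
for d in ctrl.cut_out(s,'chip0')[:2]:
    q=np.argwhere(d['pixels']); print('mask rows',q[:,0].min(),q[:,0].max(),'cols',q[:,1].min(),q[:,1].max(),round(d['conf'],2))
g=s['color'].astype(int).sum(2); m=(g<130).astype(np.uint8); n,l,stt,cen=cv2.connectedComponentsWithStats(m)
for i in range(1,n):
    if 1000<stt[i,4]<20000: print(stt[i],onz(s,cen[i],.016).round(4))
print([pad(k).round(4) for k in(.1125,.0375,-.0375,-.1125)])
a=np.radians(-87.1); tx=np.array([np.cos(a),np.sin(a)]); q=pad(-.1125)-.0135*tx
plan([(*q,.14,-87.1),(*q,.0885,-87.1)])
cv2.imwrite('pics/w20.png',s['color'][:,:,::-1])
E
```

```text
t 65.4 tcp [ 0.5338 -0.3032  0.1689] yaw -87.0 F [ 1.   0.7 -0.4] open 0.0452 30.0
[ 369    0   34  131 1972] [ 0.4394 -0.4259  0.016 ]
[ 333  204  179   95 7149] [ 0.3918 -0.2494  0.016 ]
[array([ 0.5263, -0.1666]), array([ 0.5301, -0.2415]), array([ 0.5339, -0.3165]), array([ 0.5377, -0.3914])]
[0.0954, 0.0011, 0.0366] 0.003
[0.0, -0.0, 0.0644] -0.0
```

```bash
cat >> h.py <<'E'
def padcheck(s,k,z=.016):
    g=s['color'].astype(int).sum(2); out=[]
    for D in (U,V):
        r=np.arange(-.06,.0605,.001); uv=proj(s,[(*(pad(k)+t*D),z) for t in r]).round().astype(int)
        v=np.array([g[y,x] if 0<=x<512 and 0<=y<384 else -1 for x,y in uv]); out.append(v[::4].tolist())
    print(k,*out,sep='\n')
E
python3 - <<'E'
from h import *
s=snap('wrist'); padcheck(s,-.1125); padcheck(s,-.0375)
E
```

```text
-0.1125
[699, 697, 690, 709, 701, 696, 704, 701, 205, 206, 198, 208, 195, 186, 178, 206, 187, 183, 187, 193, 203, 190, 679, 680, 688, 681, 697, 674, 678, 648, 681]
[568, 558, 548, 579, 689, 261, 262, 692, 649, 210, 188, 202, 184, 190, 198, 206, 198, 190, 191, 183, 215, 206, 221, 701, 700, 697, 696, 536, 199, 194, 190]
-0.0375
[688, 680, 681, 704, 686, 689, 535, 594, 586, 602, 608, 627, 627, 641, 658, 665, 656, 672, 664, 667, 668, 677, 678, 682, 495, 373, 380, 369, 366, 361, 359]
[200, 203, 198, 189, 699, 697, 699, 696, 695, 188, 182, 193, 177, 159, 261, 665, 701, 400, 178, 176, 166, 148, 152, 136, 148, 117, 156, 122, 149, 134, 133]
```

The pad matches the prediction within about 2 mm. Placing the chip.

send_rows:
  deltas:
    - [[0.094,0.001,0],0]
    - [[0.094,0.001,0.02],0]
    - [[0.094,0.001,0.0366],0]
    - [[0.094,0.001,0.0366],0]
    - [[0.094,0.001,0.0366],0]

```text
clock: 65.93
tool_pos: [0.537, -0.3764, 0.1398]
orientation: [179.9, 0.1, -86.8]
force: [-0.7, -0.0, -0.7]
opening: 0.0453
gripper_force: 30.0
```

send_rows:
  deltas:
    - [[0,0,0.02],0]
    - [[0,0,0.035],0]
    - [[0,0,0.05],0]
    - [[0,0,0.06],0]
    - [[0,0,0.0635],0]

```text
clock: 66.35
tool_pos: [0.537, -0.3767, 0.0883]
orientation: [179.9, 0.1, -86.8]
force: [-4.0, 8.2, 18.9]
opening: 0.0448
gripper_force: 30.0
```

send_rows:
  deltas:
    - [[0,0,0],0]
    - [[0,0,0],0]
    - [[0,0,0.001],0]
    - [[0,0,0.001],0]
    - [[0,0,0.001],0]

```text
clock: 66.77
tool_pos: [0.5375, -0.3778, 0.0891]
orientation: [-180.0, -0.0, -86.8]
force: [-0.1, -0.2, -0.1]
opening: 0.0457
gripper_force: 30.0
```

send_rows:
  deltas:
    - [[0,0,0],0]
    - [[0,0,0],0]
    - [[0,0,0],0]
    - [[0,0,0],0]
    - [[0,0,0],0]
  gripper: 0.65

```text
clock: 67.18
tool_pos: [0.5375, -0.3777, 0.0889]
orientation: [-180.0, -0.0, -86.8]
force: [1.1, -0.2, 0.6]
opening: 0.0571
gripper_force: 0.0
```

send_rows:
  deltas:
    - [[0,0,-0.02],0]
    - [[0,0,-0.05],0]
    - [[0,0,-0.09],0]
    - [[-0.05,0,-0.11],0]
    - [[-0.1,0,-0.11],0]

```text
clock: 67.6
tool_pos: [0.5348, -0.2993, 0.1806]
orientation: [-179.7, -0.2, -87.0]
force: [1.3, 0.8, -0.6]
opening: 0.057
gripper_force: 0.0
```

```bash
cat >> h.py <<'E'
def tray(name='wrist'):
    s,o=chips(name,z=.028,minc=.25)
    for r,d in o:
        v=np.array(r[0])/1000-T; print('  tray xy mm',np.round([v@U*1000,v@V*1000],1),'px',d['pixels'].sum())
    return s
E
python3 - <<'E'
from h import *
st(); tray()
plan([(.50,-.12,.17,-87.1),(.512,.0715,.13,-87.1),(.512,.0715,.072,-87.1)])
E
```

```text
t 67.6 tcp [ 0.5348 -0.2993  0.1806] yaw -87.0 F [ 1.3  0.8 -0.6] open 0.057 0.0
wrist chip [ 539.5 -390.8] [45.9 45.5] ang 2.0 conf 0.97 blue 0.61 px [259.  87.]
  tray xy mm [   1.8 -112.1] px 3294
[-0.2196, 0.0288, 0.0105] 0.005
[-0.2383, -0.0271, 0.05] -0.0
[0.0, 0.0, 0.0725] -0.0
```

Chip 1 sits at tray (1.8,−112.1) mm, blue up. Next is chip 2.

send_rows:
  deltas:
    - [[-0.2196,0.0288,0.01],0]
    - [[-0.2196,0.0288,0.01],0]
    - [[-0.2196,0.0288,0.01],0]
    - [[-0.2196,0.0288,0.01],0]
    - [[-0.2196,0.0288,0.01],0]
  gripper: 0.7

```text
clock: 68.12
tool_pos: [0.4989, -0.1201, 0.1687]
orientation: [180.0, 0.0, -86.7]
force: [-0.5, 0.7, -0.7]
opening: 0.0616
gripper_force: 0.0
```

send_rows:
  deltas:
    - [[-0.2383,-0.0271,0.05],0]
    - [[-0.2383,-0.0271,0.05],0]
    - [[-0.2383,-0.0271,0.05],0]
    - [[-0.2383,-0.0271,0.05],0]
    - [[-0.2383,-0.0271,0.05],0]

```text
clock: 68.53
tool_pos: [0.5115, 0.0706, 0.1285]
orientation: [-180.0, 0.0, -86.8]
force: [0.8, 0.6, 0.3]
opening: 0.0616
gripper_force: 0.0
```

```bash
cat >> h.py <<'E'
def pp(c,k,yaw=-87.1,mid=.17):
    p=np.array(c)/1000; q=pad(k); o=ctrl.get_obs()['tool_pos']
    plan([(*p,.0715,yaw,'down'),(*p,mid,yaw,'up'),(*q,.16,-87.1,'over'),(*q,.0885,-87.1,'down')])
E
python3 - <<'E'
from h import *
st(); chips('wrist'); pp((512,71.5),-.0375)
E
```

```text
t 68.5 tcp [0.5115 0.0706 0.1285] yaw -86.8 F [0.8 0.6 0.3] open 0.0616 0.0
wrist chip [511.7  68.9] [45.5 47.1] ang 3.0 conf 0.94 blue 0.3 px [260. 205.]
wrist chip [498. 143.] [45.5 15.7] ang 0.2 conf 0.6 blue 0.11 px [272. 289.]
[-0.0002, -0.0002, 0.0707] 0.006 down
[0.0, -0.0, -0.1231] -0.0 up
[0.2429, -0.0014, 0.0063] -0.0 over
[0.2429, -0.0014, 0.0063] -0.0 over
[0.0, -0.0, 0.0894] -0.0 down
```

send_rows:
  deltas:
    - [[0,0,0.02],0]
    - [[0,0,0.04],0]
    - [[0,0,0.06],0]
    - [[0,0,0.0705],0]
    - [[0,0,0.0705],0]

```text
clock: 69.05
tool_pos: [0.5105, 0.0669, 0.0708]
orientation: [179.8, -0.1, -86.9]
force: [0.4, -1.2, 0.1]
opening: 0.0616
gripper_force: 0.0
```

send_rows:
  deltas:
    - [[0,0,0],0]
    - [[0,0,0],0]
    - [[0,0,0],0]
    - [[0,0,0],0]
    - [[0,0,0],0]
  gripper: 0

```text
clock: 69.47
tool_pos: [0.512, 0.068, 0.0733]
orientation: [-179.9, 0.0, -86.8]
force: [0.6, -1.1, 4.7]
opening: 0.0454
gripper_force: 30.0
```

send_rows:
  deltas:
    - [[0,0,0],0]
    - [[0,0,-0.02],0]
    - [[0,0,-0.05],0]
    - [[0,0,-0.09],0]
    - [[0,0,-0.123],0]

```text
clock: 69.88
tool_pos: [0.5113, 0.0678, 0.1724]
orientation: [180.0, -0.0, -86.8]
force: [0.7, 0.8, -0.3]
opening: 0.0455
gripper_force: 30.0
```

send_rows:
  deltas:
    - [[0.243,-0.0014,0.006],0]
    - [[0.243,-0.0014,0.006],0]
    - [[0.243,-0.0014,0.006],0]
    - [[0.243,-0.0014,0.006],0]
    - [[0.243,-0.0014,0.006],0]

```text
clock: 70.3
tool_pos: [0.5229, -0.1288, 0.1661]
orientation: [-180.0, 0.0, -86.9]
force: [0.0, 0.4, 0.2]
opening: 0.0451
gripper_force: 30.0
```

send_rows:
  deltas:
    - [[0.243,-0.0014,0.006],0]
    - [[0.243,-0.0014,0.006],0]
    - [[0.243,-0.0014,0.006],0]
    - [[0.243,-0.0014,0.006],0]
    - [[0.243,-0.0014,0.006],0]

```text
clock: 70.72
tool_pos: [0.5348, -0.3234, 0.161]
orientation: [180.0, -0.0, -86.9]
force: [1.6, 0.3, -0.7]
opening: 0.0452
gripper_force: 30.0
```

```bash
python3 - <<'E'
from h import *
st(); plan([(*pad(-.0375),.0885,-87.1)])
E
```

```text
t 70.7 tcp [ 0.5348 -0.3234  0.161 ] yaw -86.9 F [ 1.6  0.3 -0.7] open 0.0452 30.0
[-0.0088, 0.0007, 0.0906] 0.002
```

send_rows:
  deltas:
    - [[-0.003,0,0.025],0]
    - [[-0.003,0,0.05],0]
    - [[-0.003,0,0.07],0]
    - [[-0.003,0,0.083],0]
    - [[-0.003,0,0.089],0]

```text
clock: 71.13
tool_pos: [0.5345, -0.3176, 0.089]
orientation: [179.9, 0.0, -86.8]
force: [-3.2, 13.4, 35.6]
opening: 0.045
gripper_force: 30.0
```

send_rows:
  deltas:
    - [[0,0,0],0]
    - [[0,0,0],0]
    - [[0,0,0],0]
    - [[0,0,0],0]
    - [[0,0,0],0]

```text
clock: 71.55
tool_pos: [0.5352, -0.3178, 0.0904]
orientation: [-180.0, -0.0, -86.8]
force: [-0.5, -0.7, -1.2]
opening: 0.0451
gripper_force: 30.0
```

send_rows:
  deltas:
    - [[0,0,0],0]
    - [[0,0,0],0]
    - [[0,0,0],0]
    - [[0,0,0],0]
    - [[0,0,0],0]
  gripper: 0.65

```text
clock: 71.97
tool_pos: [0.5351, -0.3179, 0.09]
orientation: [-180.0, -0.0, -86.8]
force: [-0.4, -0.2, -0.1]
opening: 0.0568
gripper_force: 0.0
```

send_rows:
  deltas:
    - [[0,0,-0.02],0]
    - [[0,0,-0.05],0]
    - [[0,0,-0.09],0]
    - [[-0.04,0,-0.11],0]
    - [[-0.1,0,-0.11],0]

```text
clock: 72.38
tool_pos: [0.5331, -0.246, 0.182]
orientation: [-179.6, -0.1, -87.0]
force: [1.6, 1.0, 0.5]
opening: 0.0571
gripper_force: 0.0
```

```bash
python3 - <<'E'
from h import *
st(); tray()
plan([(.50,-.05,.17,-87.1),(.498,.165,.13,-92.9)])
E
```

```text
t 72.4 tcp [ 0.5331 -0.246   0.182 ] yaw -87.0 F [1.6 1.  0.5] open 0.0571 0.0
wrist chip [ 536.3 -315.1] [46.2 46.3] ang 4.2 conf 0.83 blue 0.6 px [260. 116.]
wrist chip [ 540.2 -382.8] [46.8 35.6] ang 1.7 conf 0.64 blue 0.6 px [261.  24.]
  tray xy mm [  2.5 -36.3] px 3079
  tray xy mm [   2.9 -104. ] px 3019
[-0.2402, 0.0251, 0.0118] 0.005
[-0.1343, -0.0056, 0.025] 0.032
[-0.1344, 0.0012, 0.025] 0.032
```

send_rows:
  deltas:
    - [[-0.2402,0.025,0.012],0]
    - [[-0.2402,0.025,0.012],0]
    - [[-0.2402,0.025,0.012],0]
    - [[-0.2402,0.025,0.012],0]
    - [[-0.2402,0.025,0.012],0]
  gripper: 0.7

```text
clock: 72.9
tool_pos: [0.4994, -0.0511, 0.1683]
orientation: [-180.0, 0.0, -86.8]
force: [0.7, -0.1, 0.2]
opening: 0.0611
gripper_force: 0.0
```

send_rows:
  deltas:
    - [[-0.205,-0.004,0],0.064]
    - [[-0.205,-0.004,0],0.064]
    - [[-0.205,-0.004,0],0.064]
    - [[-0.205,-0.004,0],0.064]
    - [[-0.205,-0.004,0],0.064]

```text
clock: 73.32
tool_pos: [0.4952, 0.116, 0.1689]
orientation: [-179.9, 0.1, -92.3]
force: [1.3, -0.1, 0.3]
opening: 0.0614
gripper_force: 0.0
```

```bash
python3 - <<'E'
from h import *
st(); chips('wrist'); pp((498,165.5),.0375,yaw=-92.9)
E
```

```text
t 73.3 tcp [0.4952 0.116  0.1689] yaw -92.3 F [ 1.3 -0.1  0.3] open 0.0614 0.0
wrist chip [498.2 153. ] [30.6 47. ] ang 87.7 conf 0.66 blue 0.22 px [259. 230.]
[-0.0671, -0.0018, 0.121] 0.006 down
[-0.0, 0.0, -0.1231] -0.0 up
[0.2531, -0.0329, 0.0063] -0.032 over
[0.2544, -0.0201, 0.0063] -0.032 over
[0.0, -0.0, 0.0894] -0.0 down
```

send_rows:
  deltas:
    - [[-0.065,-0.002,0.02],0.006]
    - [[-0.065,-0.002,0.05],0.006]
    - [[-0.065,-0.002,0.05],0.006]
    - [[-0.065,-0.002,0.05],0.006]
    - [[-0.065,-0.002,0.05],0.006]

```text
clock: 73.83
tool_pos: [0.4985, 0.161, 0.1285]
orientation: [180.0, -0.0, -93.2]
force: [0.7, 0.8, 0.8]
opening: 0.0616
gripper_force: 0.0
```

send_rows:
  deltas:
    - [[0,0,0.02],0]
    - [[0,0,0.04],0]
    - [[0,0,0.06],0]
    - [[0,0,0.07],0]
    - [[0,0,0.07],0]

```text
clock: 74.25
tool_pos: [0.4981, 0.1609, 0.0717]
orientation: [179.9, -0.1, -93.2]
force: [-0.5, -0.4, -0.5]
opening: 0.0614
gripper_force: 0.0
```

send_rows:
  deltas:
    - [[0,0,0],0]
    - [[0,0,0],0]
    - [[0,0,0],0]
    - [[0,0,0],0]
    - [[0,0,0],0]
  gripper: 0

```text
clock: 74.67
tool_pos: [0.499, 0.1625, 0.0734]
orientation: [-179.9, 0.0, -93.1]
force: [-0.5, -1.0, 6.3]
opening: 0.045
gripper_force: 30.0
```

send_rows:
  deltas:
    - [[0,0,0],0]
    - [[0,0,-0.02],0]
    - [[0,0,-0.05],0]
    - [[0,0,-0.09],0]
    - [[0,0,-0.123],0]

```text
clock: 75.08
tool_pos: [0.4984, 0.1623, 0.1726]
orientation: [-180.0, -0.0, -93.1]
force: [1.1, 0.2, -0.5]
opening: 0.0453
gripper_force: 30.0
```

send_rows:
  deltas:
    - [[0.253,-0.033,0.006],-0.032]
    - [[0.253,-0.033,0.006],-0.032]
    - [[0.253,-0.033,0.006],-0.032]
    - [[0.253,-0.033,0.006],-0.032]
    - [[0.253,-0.033,0.006],-0.032]

```text
clock: 75.5
tool_pos: [0.5135, -0.0431, 0.1665]
orientation: [-180.0, 0.0, -90.2]
force: [0.8, 0.1, 0.1]
opening: 0.0453
gripper_force: 30.0
```

send_rows:
  deltas:
    - [[0.25,-0.02,0.006],-0.032]
    - [[0.25,-0.02,0.006],-0.032]
    - [[0.25,-0.02,0.006],-0.032]
    - [[0.25,-0.02,0.006],-0.032]
    - [[0.25,-0.02,0.006],-0.032]

```text
clock: 75.92
tool_pos: [0.5287, -0.2439, 0.1614]
orientation: [-180.0, -0.0, -87.4]
force: [0.9, 0.4, -0.3]
opening: 0.0448
gripper_force: 30.0
```

```bash
python3 - <<'E'
from h import *
st(); s=snap('wrist')
plan([(*pad(.0375),.0895,-87.1)])
E
```

```text
t 75.9 tcp [ 0.5287 -0.2439  0.1614] yaw -87.4 F [ 0.9  0.4 -0.3] open 0.0448 30.0
[-0.0079, -0.0017, 0.0895] -0.004
```

send_rows:
  deltas:
    - [[0.002,0,0.025],0]
    - [[0.002,0,0.05],0]
    - [[0.002,0,0.07],0]
    - [[0.002,0,0.083],0]
    - [[0.002,0,0.088],0]

```text
clock: 76.38
tool_pos: [0.5281, -0.2427, 0.0893]
orientation: [179.9, 0.0, -87.4]
force: [-6.3, 3.9, 23.6]
opening: 0.0451
gripper_force: 30.0
```

send_rows:
  deltas:
    - [[0,0,0],0]
    - [[0,0,0],0]
    - [[0,0,0],0]
    - [[0,0,0],0]
    - [[0,0,0],0]

```text
clock: 76.8
tool_pos: [0.5293, -0.2428, 0.0915]
orientation: [-179.9, -0.0, -87.4]
force: [-0.5, -0.2, -0.7]
opening: 0.0456
gripper_force: 30.0
```

send_rows:
  deltas:
    - [[0,0,0],0]
    - [[0,0,0],0]
    - [[0,0,0],0]
    - [[0,0,0],0]
    - [[0,0,0],0]
  gripper: 0.65

```text
clock: 77.22
tool_pos: [0.529, -0.2429, 0.0908]
orientation: [180.0, -0.0, -87.4]
force: [-0.4, 0.3, 0.6]
opening: 0.0565
gripper_force: 0.0
```

send_rows:
  deltas:
    - [[0,0,-0.02],0]
    - [[0,0,-0.05],0]
    - [[0,0,-0.09],0]
    - [[-0.04,0,-0.11],0]
    - [[-0.1,0,-0.11],0]

```text
clock: 77.63
tool_pos: [0.5277, -0.1706, 0.1827]
orientation: [-179.6, -0.1, -87.5]
force: [2.4, 0.8, 0.3]
opening: 0.0568
gripper_force: 0.0
```

```bash
python3 - <<'E'
from h import *
st(); tray(); chips('scene')
plan([(.54,.03,.17,-95),(.596,.215,.17,-105.5)])
E
```

```text
t 77.6 tcp [ 0.5277 -0.1706  0.1827] yaw -87.5 F [2.4 0.8 0.3] open 0.0568 0.0
wrist chip [ 530.1 -240.4] [46.5 46.5] ang 1.1 conf 0.84 blue 0.59 px [261. 114.]
wrist chip [ 536.1 -307.3] [45.8 34.8] ang 2.3 conf 0.62 blue 0.64 px [256.  24.]
  tray xy mm [ 0.1 38.7] px 3091
  tray xy mm [  2.7 -28.5] px 2910
scene chip [601.6 261. ] [55.3 49.6] ang 75.0 conf 0.64 blue 0.38 px [304. 255.]
scene chip [ 523.7 -330.5] [49.8 63.3] ang 1.6 conf 0.6 blue 0.34 px [185. 145.]
scene chip [ 528.8 -406.5] [51.6 66.1] ang 6.2 conf 0.59 blue 0.32 px [171. 139.]
scene chip [ 519.8 -254.2] [54. 63.] ang 0.3 conf 0.54 blue 0.31 px [201. 153.]
scene chip [ 455.9 -304.9] [403.4 231.3] ang 84.2 conf 0.42 blue 0.04 px [219. 152.]
[-0.2467, -0.0298, 0.0115] 0.086
[-0.2365, -0.0496, -0.0] 0.117
```

send_rows:
  deltas:
    - [[-0.2467,-0.03,0.0115],0.086]
    - [[-0.2467,-0.03,0.0115],0.086]
    - [[-0.2467,-0.03,0.0115],0.086]
    - [[-0.2467,-0.03,0.0115],0.086]
    - [[-0.2467,-0.03,0.0115],0.086]
  gripper: 0.7

```text
clock: 78.25
tool_pos: [0.5406, 0.03, 0.1692]
orientation: [180.0, -0.0, -95.2]
force: [1.1, -0.2, -0.1]
opening: 0.0613
gripper_force: 0.0
```

send_rows:
  deltas:
    - [[-0.2365,-0.05,0],0.117]
    - [[-0.2365,-0.05,0],0.117]
    - [[-0.2365,-0.05,0],0.117]
    - [[-0.2365,-0.05,0],0.117]
    - [[-0.2365,-0.05,0],0.117]

```text
clock: 78.67
tool_pos: [0.5987, 0.2163, 0.1689]
orientation: [-180.0, -0.0, -105.6]
force: [1.0, -0.5, 0.8]
opening: 0.061
gripper_force: 0.0
```

send_rows:
  deltas:
    - [[-0.05,-0.009,0.05],0]
    - [[-0.05,-0.009,0.05],0]
    - [[-0.05,-0.009,0.05],0]
    - [[-0.05,-0.009,0.05],0]
    - [[-0.05,-0.009,0.05],0]

```text
clock: 79.08
tool_pos: [0.6152, 0.2491, 0.1296]
orientation: [180.0, -0.0, -105.7]
force: [0.2, -0.1, 0.1]
opening: 0.0611
gripper_force: 0.0
```

```bash
python3 - <<'E'
from h import *
st(); chips('wrist');chips('top'); pp((596.2,253),.1125,yaw=-105.5)
E
```

```text
t 79.1 tcp [0.6152 0.2491 0.1296] yaw -105.7 F [ 0.2 -0.1  0.1] open 0.0611 0.0
wrist chip [595.7 254.6] [48.3 45.8] ang 74.2 conf 0.95 blue 0.28 px [286. 204.]
top chip [ 540.9 -396.4] [42.3 50.4] ang 0.4 conf 0.84 blue 0.59 px [445. 216.]
top chip [ 530.7 -243. ] [45.  50.4] ang 0.4 conf 0.66 blue 0.57 px [386. 219.]
top chip [ 536.5 -318.5] [44.9 47.7] ang 0.4 conf 0.63 blue 0.61 px [412. 216.]
[0.0023, 0.0241, 0.0742] -0.002 down
[-0.0, 0.0, -0.1231] -0.0 up
[0.1763, -0.0187, 0.0042] -0.068 over
[0.1773, 0.0003, 0.0042] -0.068 over
[0.1762, 0.0192, 0.0042] -0.068 over
[0.0, -0.0, 0.0894] -0.0 down
```

send_rows:
  deltas:
    - [[0.001,0.024,0],0]
    - [[0.001,0.024,0.02],0]
    - [[0.001,0.024,0.045],0]
    - [[0.001,0.024,0.065],0]
    - [[0.001,0.024,0.074],0]

```text
clock: 79.7
tool_pos: [0.5954, 0.2539, 0.0693]
orientation: [179.9, -0.1, -105.7]
force: [0.1, -0.5, -0.1]
opening: 0.0616
gripper_force: 0.0
```

send_rows:
  deltas:
    - [[0,0,0],0]
    - [[0,0,0],0]
    - [[0,0,0],0]
    - [[0,0,0],0]
    - [[0,0,0],0]
  gripper: 0

```text
clock: 80.12
tool_pos: [0.5969, 0.2551, 0.0717]
orientation: [-179.9, 0.1, -105.6]
force: [-0.2, -0.7, 3.3]
opening: 0.0456
gripper_force: 30.0
```

send_rows:
  deltas:
    - [[0,0,0],0]
    - [[0,0,-0.02],0]
    - [[0,0,-0.05],0]
    - [[0,0,-0.09],0]
    - [[0,0,-0.123],0]

```text
clock: 80.53
tool_pos: [0.5962, 0.2547, 0.1704]
orientation: [-180.0, -0.0, -105.6]
force: [-0.4, 0.9, 0.8]
opening: 0.0453
gripper_force: 30.0
```

send_rows:
  deltas:
    - [[0.1763,-0.0187,0.004],-0.068]
    - [[0.1763,-0.0187,0.004],-0.068]
    - [[0.1763,-0.0187,0.004],-0.068]
    - [[0.1763,-0.0187,0.004],-0.068]
    - [[0.1763,-0.0187,0.004],-0.068]

```text
clock: 80.95
tool_pos: [0.5712, 0.1114, 0.1659]
orientation: [180.0, -0.0, -99.7]
force: [0.2, -0.3, -0.5]
opening: 0.0456
gripper_force: 30.0
```

send_rows:
  deltas:
    - [[0.1773,0,0.004],-0.068]
    - [[0.1773,0,0.004],-0.068]
    - [[0.1773,0,0.004],-0.068]
    - [[0.1773,0,0.004],-0.068]
    - [[0.1773,0,0.004],-0.068]

```text
clock: 81.37
tool_pos: [0.5482, -0.0277, 0.1624]
orientation: [180.0, -0.0, -93.6]
force: [-0.7, -0.3, -0.7]
opening: 0.0454
gripper_force: 30.0
```

send_rows:
  deltas:
    - [[0.1762,0.019,0.004],-0.068]
    - [[0.1762,0.019,0.004],-0.068]
    - [[0.1762,0.019,0.004],-0.068]
    - [[0.1762,0.019,0.004],-0.068]
    - [[0.1762,0.019,0.004],-0.068]

```text
clock: 81.78
tool_pos: [0.5252, -0.1671, 0.1591]
orientation: [180.0, -0.0, -87.5]
force: [0.1, 1.2, -0.9]
opening: 0.0457
gripper_force: 30.0
```

```bash
python3 - <<'E'
from h import *
s=snap('wrist'); st()
plan([(*pad(.1125),.0895,-87.1)])
E
```

```text
t 81.8 tcp [ 0.5257 -0.1658  0.1592] yaw -87.4 F [ 0.4  0.4 -0.5] open 0.0456 30.0
[0.001, -0.0007, 0.0871] -0.004
```

send_rows:
  deltas:
    - [[0.001,0,0.025],0]
    - [[0.001,0,0.05],0]
    - [[0.001,0,0.07],0]
    - [[0.001,0,0.082],0]
    - [[0.001,0,0.0865],0]

```text
clock: 82.25
tool_pos: [0.5255, -0.1645, 0.0886]
orientation: [179.9, 0.0, -87.2]
force: [-0.4, -0.4, -0.2]
opening: 0.045
gripper_force: 30.0
```

send_rows:
  deltas:
    - [[0,0,0],0]
    - [[0,0,0],0]
    - [[0,0,0],0]
    - [[0,0,0],0]
    - [[0,0,0],0]

```text
clock: 82.67
tool_pos: [0.5261, -0.1655, 0.0908]
orientation: [-179.9, -0.0, -87.3]
force: [0.3, -0.9, -0.2]
opening: 0.0456
gripper_force: 30.0
```

send_rows:
  deltas:
    - [[0,0,0],0]
    - [[0,0,0],0]
    - [[0,0,0],0]
    - [[0,0,0],0]
    - [[0,0,0],0]
  gripper: 0.65

```text
clock: 83.08
tool_pos: [0.5257, -0.1656, 0.09]
orientation: [-180.0, 0.0, -87.3]
force: [0.4, 0.1, -0.3]
opening: 0.0565
gripper_force: 0.0
```

send_rows:
  deltas:
    - [[0,0,-0.02],0]
    - [[0,0,-0.05],0]
    - [[0,0,-0.09],0]
    - [[-0.06,0,-0.12],0]
    - [[-0.13,0,-0.12],0]

```text
clock: 83.5
tool_pos: [0.5237, -0.0875, 0.1877]
orientation: [-179.7, -0.0, -87.5]
force: [1.5, 0.6, -0.2]
opening: 0.0573
gripper_force: 0.0
```

```bash
python3 - <<'E'
from h import *
st(); s=tray(); tray('top'); cv2.imwrite('pics/fin.png',cv2.resize(s['color'],(640,480))[:,:,::-1])
E
```

```text
t 83.5 tcp [ 0.5237 -0.0875  0.1877] yaw -87.5 F [ 1.5  0.6 -0.2] open 0.0573 0.0
wrist chip [ 526.9 -165.3] [45.6 45.5] ang 2.4 conf 0.69 blue 0.6 px [260. 104.]
  tray xy mm [  0.7 113.8] px 3016
top chip [ 540.8 -389.8] [46.8 52.7] ang 0.4 conf 0.59 blue 0.51 px [444. 215.]
  tray xy mm [   3.2 -111.1] px 362
```

View pics/fin.png

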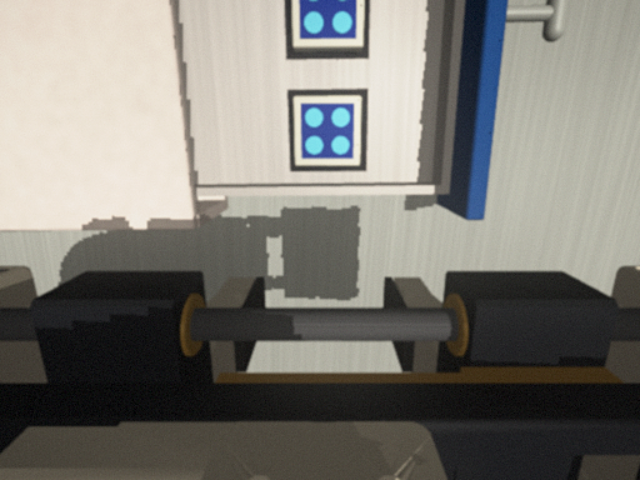

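The last picture shows chip 4 centred on the outer pad at (328,131), and the next one at (328,20), both blue up. Now I shut the drawer gently.

```bash
python3 - <<'E'
from h import *
e=np.array([.5485,-.2765]); f=lambda L:tuple(e-L*U)
plan([(.45,-.12,.2,-57),(.39,-.2,.2,-27),(*f(.182),.19,2.9),(*f(.18),.105,2.9)])
E
```

```text
[0.0383, 0.092, -0.0195] -0.335
[0.043, 0.1174, -0.0] -0.333
[0.0227, 0.1087, 0.0125] -0.332
[0.0025, -0.0, 0.1062] -0.0
```

send_rows:
  deltas:
    - [[0.038,0.092,-0.02],-0.335]
    - [[0.038,0.092,-0.02],-0.335]
    - [[0.038,0.092,-0.02],-0.335]
    - [[0.038,0.092,-0.02],-0.335]
    - [[0.038,0.092,-0.02],-0.335]
  gripper: 0

```text
clock: 84.12
tool_pos: [0.4491, -0.122, 0.1999]
orientation: [180.0, -0.0, -56.8]
force: [-0.2, 0.3, 0.5]
opening: 0.0289
gripper_force: 0.0
```

send_rows:
  deltas:
    - [[0.043,0.1174,0],-0.333]
    - [[0.043,0.1174,0],-0.333]
    - [[0.043,0.1174,0],-0.333]
    - [[0.043,0.1174,0],-0.333]
    - [[0.043,0.1174,0],-0.333]

```text
clock: 84.53
tool_pos: [0.388, -0.2024, 0.1995]
orientation: [180.0, 0.1, -27.0]
force: [0.4, -0.9, -0.2]
opening: 0.0013
gripper_force: 0.0
```

send_rows:
  deltas:
    - [[0.0227,0.1087,0.0125],-0.332]
    - [[0.0227,0.1087,0.0125],-0.332]
    - [[0.0227,0.1087,0.0125],-0.332]
    - [[0.0227,0.1087,0.0125],-0.332]
    - [[0.0227,0.1087,0.0125],-0.332]

```text
clock: 84.95
tool_pos: [0.3646, -0.2881, 0.189]
orientation: [-180.0, 0.1, 2.9]
force: [-0.3, 0.2, 0.8]
opening: 0.0007
gripper_force: 0.0
```

```bash
python3 - <<'E'
from h import *
st(); tray('wrist'); tray('top'); tray('scene')
e=np.array([.5485,-.2765]); f=lambda L:tuple(e-L*U)
plan([(*f(.18),.105,2.9),(*f(.0),.105,2.9)])
E
```

```text
t 85.0 tcp [ 0.3646 -0.2881  0.189 ] yaw 2.9 F [-0.3  0.2  0.8] open 0.0007 0.0
wrist chip [ 520.9 -388.6] [12.5 50.1] ang 2.8 conf 0.97 blue 0.28 px [398.  10.]
wrist chip [ 516.9 -315.4] [13.2 45.4] ang 2.8 conf 0.88 blue 0.32 px [302.  11.]
wrist chip [ 511.5 -241.4] [16.7 46.7] ang 2.8 conf 0.81 blue 0.38 px [211.  12.]
wrist chip [ 508.6 -168.3] [15.3 49. ] ang 2.8 conf 0.8 blue 0.3 px [118.  13.]
  tray xy mm [ -16.7 -108.9] px 1171
  tray xy mm [-16.9 -35.5] px 1125
  tray xy mm [-18.6  38.6] px 1345
  tray xy mm [-17.8 111.8] px 1380
top chip [ 535.1 -313.1] [41.6 49.8] ang 0.4 conf 0.77 blue 0.59 px [417. 216.]
top chip [ 539.5 -388.8] [44.2 49.6] ang 0.4 conf 0.72 blue 0.55 px [442. 215.]
top chip [ 530.7 -239.2] [44.2 47.3] ang 0.4 conf 0.69 blue 0.53 px [384. 219.]
top chip [ 527.7 -164.6] [49.5 49.5] ang 0.4 conf 0.66 blue 0.47 px [357. 222.]
  tray xy mm [  1.4 -34.3] px 319
  tray xy mm [   2. -110.] px 323
  tray xy mm [ 0.8 39.8] px 318
  tray xy mm [  1.5 114.5] px 357
scene chip [ 537.2 -227.6] [62.9 52.3] ang 88.8 conf 0.66 blue 0.0 px [201. 153.]
scene chip [ 542.2 -301.2] [47.2 57.6] ang 2.9 conf 0.54 blue 0.35 px [186. 143.]
  tray xy mm [ 7.8 51. ] px 162
  tray xy mm [  9.1 -22.7] px 127
[0.0036, -0.0008, 0.106] -0.003
[0.225, 0.0, -0.0] -0.0
```

send_rows:
  deltas:
    - [[0.0035,-0.001,0.04],0]
    - [[0.0035,-0.001,0.08],0]
    - [[0.0035,-0.001,0.106],0]
    - [[0.0035,-0.001,0.106],0]
    - [[0.0035,-0.001,0.106],0]

```text
clock: 85.67
tool_pos: [0.3685, -0.2851, 0.1048]
orientation: [-180.0, 0.1, 2.7]
force: [0.5, 0.8, 1.0]
opening: 0.0006
gripper_force: 0.0
```

send_rows:
  deltas:
    - [[0.005,0,0],0]
    - [[0.01,0,0],0]
    - [[0.015,0,0],0]
    - [[0.02,0,0],0]
    - [[0.025,0,0],0]

```text
clock: 86.08
tool_pos: [0.3893, -0.2844, 0.1059]
orientation: [180.0, -0.0, 2.7]
force: [-2.5, 0.6, 1.0]
opening: 0.0007
gripper_force: 1.0
```

send_rows:
  deltas:
    - [[0.006,0,0],0]
    - [[0.0125,0,0],0]
    - [[0.02,0,0],0]
    - [[0.0275,0,0],0]
    - [[0.035,0,0],0]

```text
clock: 86.5
tool_pos: [0.4173, -0.2829, 0.1051]
orientation: [-180.0, 0.0, 2.7]
force: [-2.0, 0.8, 0.8]
opening: 0.0003
gripper_force: 1.0
```

send_rows:
  deltas:
    - [[0.0075,0,0],0]
    - [[0.015,0,0],0]
    - [[0.0225,0,0],0]
    - [[0.03,0,0],0]
    - [[0.0375,0,0],0]

```text
clock: 86.92
tool_pos: [0.4473, -0.2814, 0.105]
orientation: [-180.0, 0.0, 2.7]
force: [-1.7, 0.8, 0.3]
opening: 0.0002
gripper_force: 1.0
```

send_rows:
  deltas:
    - [[0.0075,0,0],0]
    - [[0.015,0,0],0]
    - [[0.0225,0,0],0]
    - [[0.03,0,0],0]
    - [[0.0375,0,0],0]

```text
clock: 87.33
tool_pos: [0.4772, -0.2801, 0.1051]
orientation: [-180.0, 0.0, 2.7]
force: [-2.2, 2.0, -0.4]
opening: 0.0007
gripper_force: 1.0
```

send_rows:
  deltas:
    - [[0.0075,0,0],0]
    - [[0.015,0,0],0]
    - [[0.0225,0,0],0]
    - [[0.03,0,0],0]
    - [[0.0365,0,0],0]

```text
clock: 87.75
tool_pos: [0.5066, -0.2788, 0.1052]
orientation: [180.0, -0.0, 2.7]
force: [-2.3, 1.5, -1.0]
opening: 0.0003
gripper_force: 0.9
```

send_rows:
  deltas:
    - [[0.006,0,0],0]
    - [[0.012,0,0],0]
    - [[0.018,0,0],0]
    - [[0.024,0,0],0]
    - [[0.029,0,0],0]

```text
clock: 88.17
tool_pos: [0.5296, -0.2777, 0.1052]
orientation: [180.0, -0.0, 2.7]
force: [-1.9, 1.1, -0.8]
opening: 0.0004
gripper_force: 0.9
```

send_rows:
  deltas:
    - [[0.004,0,0],0]
    - [[0.008,0,0],0]
    - [[0.012,0,0],0]
    - [[0.016,0,0],0]
    - [[0.02,0,0],0]

```text
clock: 88.58
tool_pos: [0.5453, -0.2769, 0.1052]
orientation: [-180.0, 0.0, 2.7]
force: [-2.3, 1.7, -0.5]
opening: 0.0002
gripper_force: 0.9
```

send_rows:
  deltas:
    - [[0.003,0,0],0]
    - [[0.005,0,0],0]
    - [[0.007,0,0],0]
    - [[0.009,0,0],0]
    - [[0.01,0,0],0]

```text
clock: 89.0
tool_pos: [0.549, -0.2767, 0.1051]
orientation: [-179.9, 0.5, 2.7]
force: [-17.4, 0.6, 13.7]
opening: 0.0
gripper_force: 8.6
```

Shut against the stop at x=0.549 with 17 N, the same place as the first closing. I back off clear and hand in.

send_rows:
  deltas:
    - [[-0.02,0,0],0]
    - [[-0.05,0,0],0]
    - [[-0.07,0,-0.03],0]
    - [[-0.07,0,-0.07],0]
    - [[-0.07,0,-0.12],0]

```text
clock: 89.42
tool_pos: [0.4956, -0.2792, 0.2009]
orientation: [-180.0, 0.2, 2.7]
force: [1.8, -0.1, 0.6]
opening: 0.0002
gripper_force: 0.0
```

send_rows:
  deltas:
    - [[0,0,0],0]
    - [[0,0,0],0]
    - [[0,0,0],0]
    - [[0,0,0],0]
    - [[0,0,0],0]

```text
clock: 89.83
tool_pos: [0.4967, -0.2791, 0.2]
orientation: [-180.0, 0.1, 2.7]
force: [-0.0, -0.1, 0.1]
opening: 0.0005
gripper_force: 0.0
```

```bash
python3 - <<'E'
from h import *
st(); s=snap('wrist'); h=ctrl.boxes_of(s,'handle')[:1]; print(h, proj(s,[bar(0,.052)[:3],(*(B+.035*U),.07)]).round())
print(ctrl.close_job())
E
```

```text
t 89.8 tcp [ 0.4967 -0.2791  0.2   ] yaw 2.7 F [-0.  -0.1  0.1] open 0.0005 0.0
[] [[261. 120.]
 [261.  71.]]
the job is handed in; nothing more can be done
None
```

Job handed in at 89.8 s with no verdict returned: four chips measured within 4 mm of their pad centres, blue up, before I shut the drawer against its stop; I never touched the dish or bottle, but an early bump of the gripper on the warmer top read up to 96 N at the wrist, and I can't rule out that it broke the 40 N limit.

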